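Prop the sprung catch and draw the stone tray

ROBOT

A 7-joint arm with a two-finger parallel gripper is mounted at the origin on a cart in front of the work surface, level with it; the furniture and walls round the work are solid. World frame = base frame: x ahead of the robot, y to its left, z up, the work surface at z = 0. Lengths are in m, angles in rad, forces in N, time in s.
With the tool pointing down it reaches from about 0.425 to 0.825 m from the base axis. Payload 3.6 kg.
Tool frame: the origin (TCP) lies midway between the tips of the shut fingers; the grasp point (between the pads) lies 19 mm behind it (arm.hold_point_z is the z of the grasp point in the tool frame, in m); z points along the fingers, y is the direction in which the jaws open and shut (so a half turn about z gives the same grasp; the last joint's range is limited). The gripper opens to 85 mm and grips with 20 to 120 N. Pads are 22 mm wide; open, the fingers measure 114 mm over their backs; the gripper's body (76 mm by 85 mm) begins 54 mm behind the grasp point. The pads swing forward as they close: fully open they stand 13 mm farther back than shut.
Start: joints at [-1.139, 0.615, -0.013, 1.423, 0.008, 1.103, -0.04], TCP at [0.287, 0.583, 0.231] pointing down, gripper open.
Joint ranges: [-3.12, 3.12], [-0.3, 2.06], [-1.34, 1.32], [0.26, 2.42], [-1.36, 4.5], [0.01, 1.98], [-2.84, 2.84]. Speed limits (rad/s): [2.79, 2.79, 3.14, 3.14, 3.14, 3.14, 3.14].

INTERFACE

Orientations are given as a unit quaternion [x, y, z, w].
In Python, from workcell import telemetry, cams, order, arm gives the robot as it stands. The module is installed in compiled form; this text tells all that it offers.
- The arm moves only by the shell command python3 -m crank 'ROWS'. ROWS is JSON, a list of rows, each an object of numbers: "x", "y", "z": the shift along the tool's x, y, z in cm; "turn": the turn about the tool's z in rad; "fingers": the gripper's target within -1 to 1 (fully open at 1, half-way at 0, shut at -1). In form: [{"x": .., "y": .., "z": .., "turn": .., "fingers": ..}, ...]. A call has 1 to 10 rows; each row is the pose to reach, as a shift and turn from the pose commanded when the call began, along the tool's axes at that moment; what a row does not reach only later rows make up. A row lasts 1/10 s, in which the tool goes at most 50 mm and 8.59 degrees, less where a joint would pass 70% of its speed; a pose out of reach is approached as far as the arm can. A call with a gripper value outside its range is refused whole. The fingers move at their own pace and stop on an object; the grip force is fixed at half the most. Time passes only in rows, so rows that repeat a pose let the fingers close. It gives the time, the measured TCP pose, the force and the opening at its end, in the units of the state.
- telemetry.get_obs(): the state, without advancing time (a new reading comes with each control period).
- cams.snapshot(name): name is "scene" or "top" or "wrist"; returns the picture (400x640x3 uint8, red, green, blue); there is no depth.
- cams.calibration(name): a dict with "fx", "fy", "cx", "cy" (pixels), "T" (4x4, takes a point from camera to world coordinates); the wrist camera has in their place "mount" (4x4, takes a point from camera to tool coordinates, whose origin is the TCP and whose axes are the flange's). Camera axes: x right, y up, looking along -z (the intrinsics and any distortion apply to the point x, -y, -z); pixel columns grow to the right and rows downward; lengths in m; the calibration is good to about 2 mm. A picture is of the moment at which its call begins: read the wrist's pose just before it. calibration takes no time and is no camera call.
- order.close_job(): hands the job in, once; it reports no verdict.
The state is a dict: "clock": time; "qpos": joint angles; "qvel": joint speeds; "tau": joint torques, N m; "tcp_pos": TCP position; "tool_rot": TCP orientation; "wrist_force": force on the tool from outside, world axes, zero at the start; "torque": the same for the moment, N m; "width": opening from 0.0 (shut) to 1.0 (fully open).
Only numpy, scipy, OpenCV 4.12 (cv2) and the standard library are available. Lean on these libraries where they do the work, as an engineer would, in place of code of your own. Each camera call takes 0.05 s, during which the arm holds its last target.

TASK

Take the full catch tray out of the green vibrating screen: press its red stop button fully down and let it spring back, then, because the sprung catch across the deck drops shut as soon as it is let go, wedge it up with the loose hardwood bar, pushed in along the deck under the catch's turned-up lip, and leave the bar there holding it. Draw the tray out by its finger plate until it stands wholly clear of the mouth on the steel landing plate, and let go of it, for between the stand's tall end boards there is no room to hold it by that plate. Then take it afresh round its body and, without tipping it or losing its two stones, set it down flat in the wooden stand, lengthwise between the end boards, with the catch still propped at the end and the two jars, the dropper bottle and the spray bottle left where they are.

Things in the scene. Friction and masses are not known exactly. Their poses are not given: they have to be found in the camera images.
- screen: Green vibrating screen, fixed; origin on the bench under the middle of the tray channel. -x: out of the mouth, the way the tray is drawn; -y: side of the catch's lip; z up. Housing x -100 (mouth) to +112, y -110 to +59 mm (+38 behind x +30); flat deck 50 mm above the bench; motor cover x +51 to +111 mm, up to 88 mm; steel feed collar x -93 to -31, y -28 to +28, up to 62 mm.
- landing (a point): Point on the landing plate where the middle of the tray's box stands when drawn out (screen x -168, y 0); axes as the screen's. The steel plate is 74 mm wide, 3 mm above the bench, goes from the mouth (screen x -100) to x -242 mm and is level with the floor of the channel, which is 66 mm wide.
- stop_button (a joint): Red push button, 28 mm across, on top of the motor cover; its travel in m: 0 out, 0.006 fully down (about 5 N); springs back by itself.
- stop_button_top (a point): Middle of the top of the red stop button, about 106 mm above the bench; the button is pressed straight down.
- catch (a joint): Angle of the sprung catch in rad: 0 shut, grows as its lip is lifted; at most 0.7. Its spring presses down with about 3 N at the tooth when shut, 5 N on the bar when propped, and shuts it when it is let go. Above 0.2 the tray is free; the bar fully home holds it at about 0.31, 15 mm short of that at 0.23.
- catch_arm: The catch: polished steel arm 18 mm wide across the deck along the screen's y, at screen x -13.5 mm; origin at its hinge (screen y +46, 60 mm up). Its tooth (screen y +5 to +15) hangs through the deck into a pocket at the back of the tray and blocks the tray. Shut, its flat underside is 5 mm above the deck.
- catch_lip (a point): On the red-tipped free end of the catch's lip. The lip turns up at 25 degrees from screen y -11 mm to its end at y -58 mm, whose underside is 27 mm above the deck. The 20 mm high bar, flat on the deck and pushed along screen +y (5 to 15 N), passes under the lip's end and lifts the arm until the bar's end meets the tooth.
- prop_seat (a point): Point on the deck, 50 mm above the bench, where the middle of the bar's leading end comes to lie when the bar is fully home (screen x -13.5, y 0; the tooth is 5 mm further); its axes are the screen's; the bar is pushed towards its +y with its length along y.
- bar_center (a point): Centre of the loose hardwood bar, 110 x 24 x 20 mm (x, y, z), 10 mm above its underside; both ends alike; 30 g.
- rest_bar: The same hardwood bar; origin at the middle of its underside.
- tray_center (a point): Centre of the blue catch tray's box, 19 mm above its underside. The box is 96 mm long (x), 62 mm wide (y), 38 mm high, open on top, walls 3.5 mm, 0.22 kg; -x points to the finger plate. Its last 18 mm at +x are the empty pocket for the catch's tooth; the stones lie before it.
- pull (a point): Grip point of the tray's finger plate, an upright blue plate 10 mm thick (tray y) that sticks out 35 mm (tray -x) from the front of the box; the point lies 19 mm out from the front, 25 mm above the tray's underside; the plate's top is 38 mm above it, level with the tray's rim. Tray and plate together are 131 mm long.
- stone_a: Grey and white rough stone, 32 x 44 x 23 mm, in the tray; origin at the middle of its underside.
- stone_b: Brown and white rough stone, 29 x 34 x 22 mm, in the tray; origin at the middle of its underside.
- stand_floor (a point): Middle of the floor of the wooden carrying stand, 12 mm above the bench. The floor is 100 mm wide (y); two end boards (12 mm thick, 116 mm above the floor) stand 148 mm apart along x, at x -74 and +74 mm; the sides are open. The tray goes in along x, either way round.
- jar: Dark jar with a white screw lid, 55 mm across, 68 mm high, a bystander; origin at the middle of its underside.
- dropper: Small brown dropper bottle, 34 mm across, 102 mm high, a bystander; origin at the middle of its underside.
- polish_jar: White jar with a black screw lid, 55 mm across, 68 mm high, a bystander; origin at the middle of its underside.
- spray: Spray bottle, 52 x 117 x 261 mm, a bystander; origin at the middle of its underside.
- tray: The blue catch tray; origin at the middle of the underside of its box, axes as for its centre point.
There are look-alikes about, which are no part of the job. Several things have the shape of the tray; the one meant has the colours described above.

How it is judged:
On the way, in this order (a step that is already met when the one before it is completed fails the run):
1. the stop button is pressed fully down (value of joint stop_button above 0.0052 m), for 0.02 s.
2. the stop button has sprung back (value of joint stop_button below 0.001 m), for 0.1 s.
3. the hardwood bar alone holds the catch up, and the gripper has let go of it (value of joint catch above 0.22 rad and contact force between rest_bar and catch_arm above 0.3 N and contact force between the fingers and rest_bar below 0.05 N and contact force between the fingers and catch_arm below 0.05 N), for 0.3 s.
4. the tray stands wholly clear of the mouth on the landing plate and is let go of (x of tray_center in the frame of screen between -0.23 and -0.152 m and y of tray_center in the frame of screen between -0.03 and 0.03 m and z of tray_center in the frame of screen between 0.016 and 0.028 m and contact force between the fingers and tray below 0.05 N), for 0.3 s.
At the end, for the whole second after the job is handed in: The tray stands flat and still in the stand between the end boards (its middle within 20 mm across and 40 mm along of the stand's middle, turned under 0.2 rad, tilted under 0.08 rad) with both stones in it, and the bar still holds the catch up (above 0.22 rad) (x of tray_center in the frame of stand_floor between -0.04 and 0.04 m and y of tray_center in the frame of stand_floor between -0.02 and 0.02 m and z of tray_center in the frame of stand_floor between 0.014 and 0.025 m and angle between the x axis of tray_center and the x axis of stand_floor, either way round below 0.2 rad and angle between tray_center's own z axis and vertical below 0.08 rad and linear speed of tray below 0.02 m/s and x of stone_a in the frame of tray_center between -0.05 and 0.03 m and y of stone_a in the frame of tray_center between -0.032 and 0.032 m and z of stone_a in the frame of tray_center between -0.03 and 0.025 m and x of stone_b in the frame of tray_center between -0.05 and 0.03 m and y of stone_b in the frame of tray_center between -0.032 and 0.032 m and z of stone_b in the frame of tray_center between -0.03 and 0.025 m and value of joint catch above 0.22 rad and contact force between rest_bar and catch_arm above 0.3 N); the robot touches nothing.
It fails at once if the white jar is shifted more than 25 mm or tipped (distance of polish_jar from where it was at the start of the episode above 0.025 m or angle between polish_jar's own z axis and vertical above 0.3 rad).
It fails at once if the dark jar is shifted more than 25 mm or tipped (distance of jar from where it was at the start of the episode above 0.025 m or angle between jar's own z axis and vertical above 0.3 rad).
It fails at once if the dropper bottle is shifted more than 25 mm or tipped (distance of dropper from where it was at the start of the episode above 0.025 m or angle between dropper's own z axis and vertical above 0.3 rad).
It fails at once if the spray bottle is shifted more than 25 mm or tipped (distance of spray from where it was at the start of the episode above 0.025 m or angle between spray's own z axis and vertical above 0.3 rad).
It fails at once if the tray is tipped by more than 0.35 rad (angle between tray_center's own z axis and vertical above 0.35 rad).
It also fails if it takes over 72 s, if anything falls off the work surface, if the arm or the gripper's body presses on something with over 40 N, if the wrist force passes 120 N, or if a joint passes its speed limit or range.

## Working session

There is one attempt and no reset: what is moved stays moved. The work goes in short steps, Python scripts to look and compute and a shell command to move; the robot and the scene stay as the last step left them, time stands still between calls to the robot, and variables do not carry over. Pictures are saved under pics/ and viewed, and the job is handed in when it is done.

```bash
mkdir -p pics; python3 - <<'E'
from workcell import telemetry, cams, arm
import cv2
o=telemetry.get_obs()
for k in o: print(k,o[k])
print(arm.hold_point_z)
for n in ['scene','top','wrist']:
    im=cams.snapshot(n); cv2.imwrite(f'pics/{n}0.png',im[:,:,::-1])
    print(n,cams.calibration(n))
E
```

```text
clock 0.0
qpos [-1.13948991  0.61592639 -0.0126093   1.42493765  0.00811583  1.10339434
 -0.04039215]
qvel [ 9.08510743e-04 -6.34565986e-04  1.49743390e-03  4.81201615e-05
 -2.23311070e-03 -7.88159097e-04  2.61398337e-04]
tau [-5.83391484e-04 -4.69219565e+01  2.58711912e-01 -1.71035528e+01
  9.84553626e-03  9.59737692e-03  7.21146449e-06]
tcp_pos [0.28694233 0.5823654  0.23012068]
tool_rot [ 2.26872260e-01  9.73923646e-01 -1.27966681e-03 -2.68874316e-04]
wrist_force [ 0.29502642 -0.44863655  0.18034405]
torque [0.00444564 0.01673727 0.02196194]
width 0.9961989420591452
-0.0187
scene {'fx': 469.0594613191665, 'fy': 469.0594613191665, 'cx': 317.035820787787, 'cy': 198.13504254072444, 'T': array([[-5.40609080e-01,  4.70474979e-01, -6.97420330e-01,
        -5.13009825e-01],
       [-8.41273836e-01, -3.01942770e-01,  4.48429366e-01,
         7.72384032e-01],
       [ 3.93770327e-04,  8.29146464e-01,  5.59031293e-01,
         1.01095948e+00],
       [ 0.00000000e+00,  0.00000000e+00,  0.00000000e+00,
         1.00000000e+00]])}
top {'fx': 450.12453770191877, 'fy': 450.12453770191877, 'cx': 319.1544441750911, 'cy': 208.06755707462503, 'T': array([[-3.10805133e-01,  8.91487521e-01, -3.29621252e-01,
         7.51193959e-02],
       [-9.50473647e-01, -2.91562136e-01,  1.07663210e-01,
         2.37561713e-01],
       [-1.24668142e-04,  3.46758592e-01,  9.37954404e-01,
         1.59046048e+00],
       [ 0.00000000e+00,  0.00000000e+00,  0.00000000e+00,
         1.00000000e+00]])}
wrist {'fx': 297.8254327702564, 'fy': 297.8254327702564, 'cx': 319.25816758667605, 'cy': 200.932506749623, 'mount': array([[-5.55486795e-04,  9.47586445e-01,  3.19499016e-01,
         8.24765610e-02],
       [ 9.99999291e-01,  1.89920389e-04,  1.17534138e-03,
        -8.91049300e-04],
       [ 1.05305818e-03,  3.19499442e-01, -9.47585879e-01,
        -1.42872986e-01],
       [ 0.00000000e+00,  0.00000000e+00,  0.00000000e+00,
         1.00000000e+00]])}
```

View pics/scene0.png

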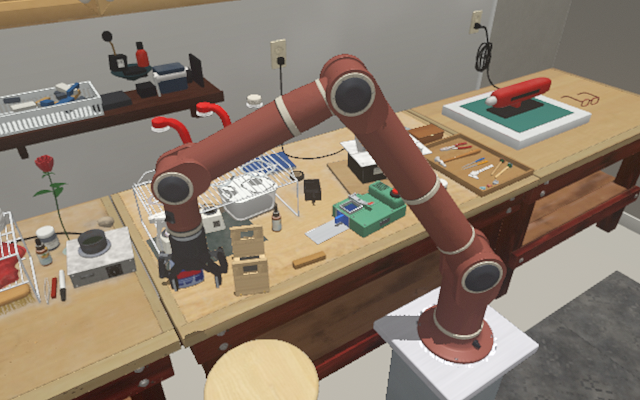

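View pics/top0.png

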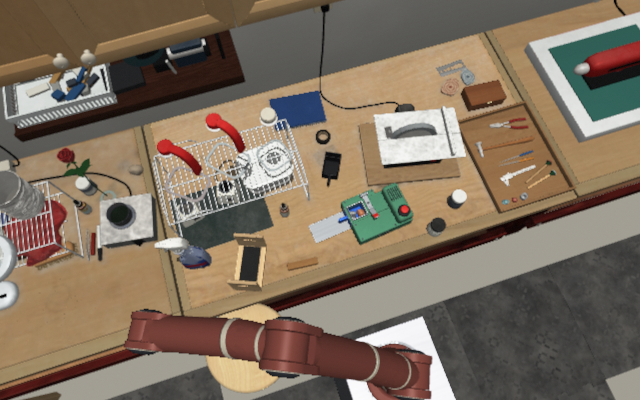

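View pics/wrist0.png

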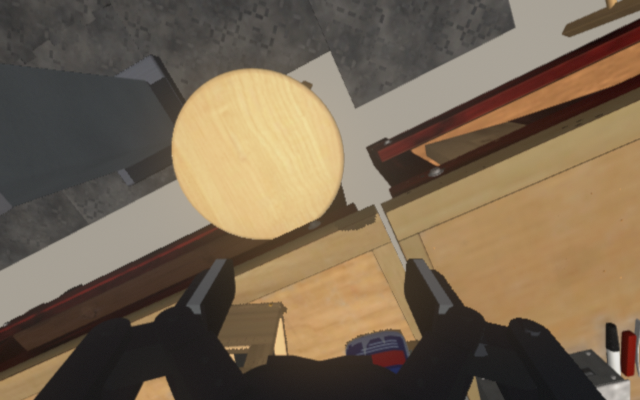

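```bash
python3 - <<'E'
import cv2
im=cv2.imread('pics/top0.png')
cv2.imwrite('pics/c1.png',cv2.resize(im[175:255,300:420],None,fx=6.5,fy=6.5,interpolation=cv2.INTER_CUBIC))
cv2.imwrite('pics/c2.png',cv2.resize(im[195:300,215:335],None,fx=5.5,fy=5.5,interpolation=cv2.INTER_CUBIC))
im=cv2.imread('pics/scene0.png')
cv2.imwrite('pics/c3.png',cv2.resize(im[170:300,220:420],None,fx=4,fy=4,interpolation=cv2.INTER_CUBIC))
E
```

```text
(no output)
```

View pics/c1.png

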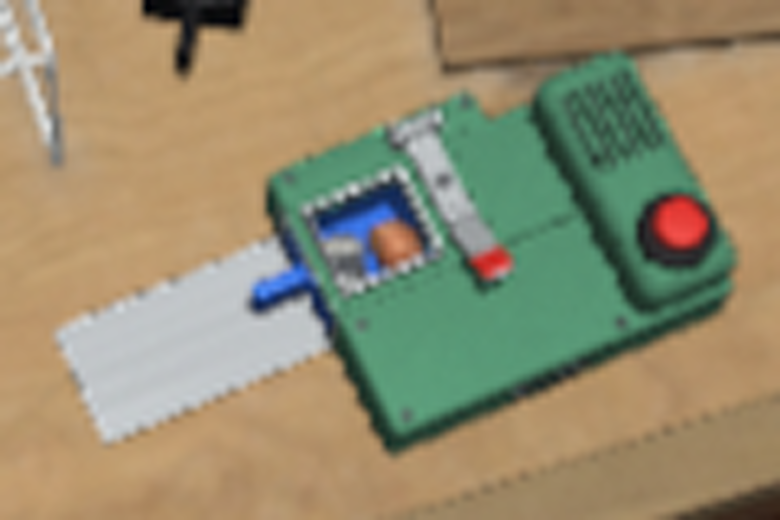

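View pics/c2.png

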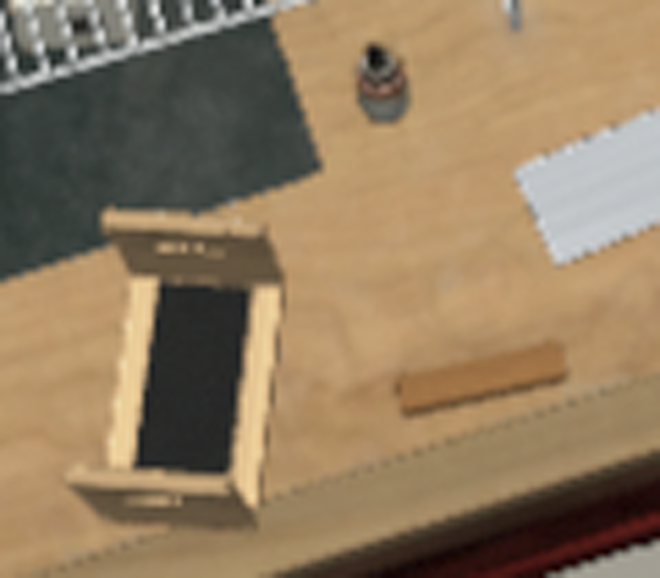

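View pics/c3.png

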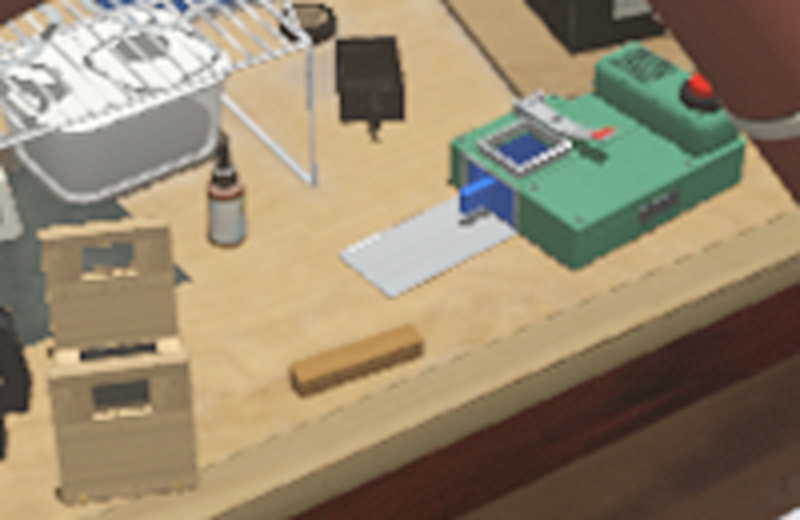

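```bash
cat > h.py <<'E'
import numpy as np, cv2
from scipy.optimize import least_squares
from scipy.spatial.transform import Rotation as R
from workcell import cams, telemetry
def camT(name,obs=None):
    c=cams.calibration(name)
    if name!='wrist': return c,np.array(c['T'])
    T=np.eye(4);T[:3,:3]=R.from_quat(obs['tool_rot']).as_matrix();T[:3,3]=obs['tcp_pos']
    return c,T@np.array(c['mount'])
def proj(P,c,T):
    P=np.atleast_2d(P); q=(P-T[:3,3])@T[:3,:3]
    return np.stack([c['cx']+c['fx']*q[:,0]/-q[:,2], c['cy']-c['fy']*q[:,1]/-q[:,2]],1)
def ray(px,z,c,T):
    u,v=px; d=T[:3,:3]@np.array([(u-c['cx'])/c['fx'],-(v-c['cy'])/c['fy'],-1.])
    return T[:3,3]+d*(z-T[2,3])/d[2]
def uncrop(p,s,ox,oy): return np.array([(p[0]+.5)/s-.5+ox,(p[1]+.5)/s-.5+oy])
def fitpose(L,px,c,T,g):
    """planar pose x,y,yaw of local pts L"""
    L=np.array(L,float);px=np.array(px,float)
    def f(p):
        r=R.from_euler('z',p[2]).as_matrix(); return (proj(L@r.T+[p[0],p[1],0],c,T)-px).ravel()
    s=least_squares(f,g,loss='soft_l1'); return s.x,s.fun.reshape(-1,2)
def loc(p,P):
    r=R.from_euler('z',p[2]).as_matrix(); return np.atleast_2d(P)@r.T+[p[0],p[1],0]
def snap(name,f):
    o=telemetry.get_obs(); im=cams.snapshot(name)[:,:,::-1].copy(); cv2.imwrite('pics/'+f,im)
    return o,im
E
python3 - <<'E'
from h import *
c,T=camT('top')
u=lambda a:uncrop(a,6.5,300,175); w=lambda a:uncrop(a,5.5,215,195)
L=[[-.242,.037,.003],[-.242,-.037,.003],[-.093,.028,.062],[-.031,.028,.062],[-.031,-.028,.062],[-.093,-.028,.062],[-.1,-.11,.05],[-.1,.059,.05]]
px=[u(a) for a in [(57,332),(107,441),(305,208),(400,170),(440,255),(350,290),(390,437),(270,182)]]
p,r=fitpose(L,px,c,T,[.6,0,-1.3]); print('screen',p,np.round(r,1))
print('button',ray(u((682,220)),.106,c,T), 'lip',ray(u((492,262)),.077,c,T), loc(p,[[-.0135,-.055,.077]]))
# bar: top face corners z=.02
for a in [(398,378),(560,342),(566,368),(404,404)]: print('bar',ray(w(a),.02,c,T))
# stand floor corners (dark mat inner?) z .012
for a in [(104,212),(268,232),(70,472),(250,500),(238,492)]: print('stand top',ray(w(a),.128,c,T))
for a in [(160,285),(248,290),(136,466),(228,472)]: print('mat',ray(w(a),.014,c,T))
print('dropper',ray(w((385,115)),.0,c,T))
for n,a in [('j1',(437,232)),('j2',(458,205))]: print(n,ray(a,.03,c,T))
E
```

```text
screen [ 0.56755199 -0.12793992 -1.47615417] [[-0.5 -0.4]
 [-0.3  0.5]
 [-0.3  0.2]
 [ 0.6 -0.4]
 [ 1.1 -0.2]
 [-0.7  1. ]
 [ 0.9  0.2]
 [-0.3 -1.2]]
button [ 0.50228104 -0.21754032  0.106     ] lip [ 0.52018294 -0.11823197  0.077     ] [[ 0.51152237 -0.11969789  0.077     ]]
bar [0.46341309 0.23134284 0.02      ]
bar [0.45354448 0.12435346 0.02      ]
bar [0.43591157 0.12599114 0.02      ]
bar [0.44583385 0.23257621 0.02      ]
stand top [0.5932138  0.37420816 0.128     ]
stand top [0.54936319 0.28148321 0.128     ]
stand top [0.44271189 0.43347904 0.128     ]
stand top [0.393354   0.33623188 0.128     ]
stand top [0.40015104 0.34172169 0.128     ]
mat [0.57340594 0.36227853 0.014     ]
mat [0.55212262 0.30813467 0.014     ]
mat [0.46197406 0.4075723  0.014     ]
mat [0.43989316 0.35251175 0.014     ]
dropper [0.64607617 0.18722679 0.        ]
j1 [ 0.40282003 -0.31880197  0.03      ]
j2 [ 0.47510496 -0.43429154  0.03      ]
```

```bash
cat >> h.py <<'E'
def plan(x,y,z,th=None):
    """print shift in cm & turn from the measured pose; th=world angle of tool y (mod pi chosen nearest)"""
    o=telemetry.get_obs(); r=R.from_quat(o['tool_rot']).as_matrix()
    cur=np.arctan2(r[1,1],r[0,1]); d=r.T@(np.array([x,y,z])-o['tcp_pos'])
    t=0 if th is None else -((th-cur+np.pi/2)%np.pi-np.pi/2)
    print('now',np.round(o['tcp_pos'],4),'th %.3f'%cur,'tilt',np.round(r[:2,2],4),'t',round(o['clock'],2),'shift cm',np.round(d*100,2),'turn %.3f'%t,'len cm %.1f'%(100*np.linalg.norm(d)))
E
python3 - <<'E'
from h import *
c,T=camT('top'); print(ray((170,243),.25,c,T),ray((200,262),.1,c,T),ray((195,262),.0,c,T))
plan(.44,.16,.25,.095)
E
```

```text
[0.58003811 0.55699033 0.25      ] [0.53936159 0.50975608 0.1       ] [0.57611593 0.54516285 0.        ]
now [0.287  0.5826 0.2304] th 1.113 tilt [-0.0009 -0.0018] t 0.15 shift cm [-32.4  -31.15  -1.9 ] turn 1.018 len cm 45.0
```

```bash
python3 -m crank '[{"x":-3.24,"y":-3.1,"z":-0.2,"turn":0.1,"fingers":1},{"x":-6.5,"y":-6.2,"z":-0.4,"turn":0.2,"fingers":1},{"x":-9.7,"y":-9.3,"z":-0.6,"turn":0.3,"fingers":1},{"x":-13,"y":-12.4,"z":-0.8,"turn":0.4,"fingers":1},{"x":-16.2,"y":-15.6,"z":-1,"turn":0.5,"fingers":1},{"x":-19.4,"y":-18.7,"z":-1.2,"turn":0.6,"fingers":1},{"x":-22.7,"y":-21.8,"z":-1.4,"turn":0.7,"fingers":1},{"x":-26,"y":-25,"z":-1.6,"turn":0.8,"fingers":1},{"x":-29.2,"y":-28,"z":-1.8,"turn":0.92,"fingers":1},{"x":-32.4,"y":-31.1,"z":-1.9,"turn":1.02,"fingers":1}]'; python3 - <<'E'
from h import *
plan(.502,-.19,.20,.095)
snap('wrist','w1.png')
E
```

```text
clock: 1.15
tcp_pos: [0.4408, 0.1593, 0.2505]
tool_rot: [0.675, 0.738, 0.0, -0.0]
wrist_force: [0.7, 0.4, -0.2]
width: 1.001
now [0.4408 0.1593 0.2505] th 0.089 tilt [0.0003 0.0004] t 1.15 shift cm [-35.33   3.     5.04] turn -0.006 len cm 35.8
```

View pics/w1.png

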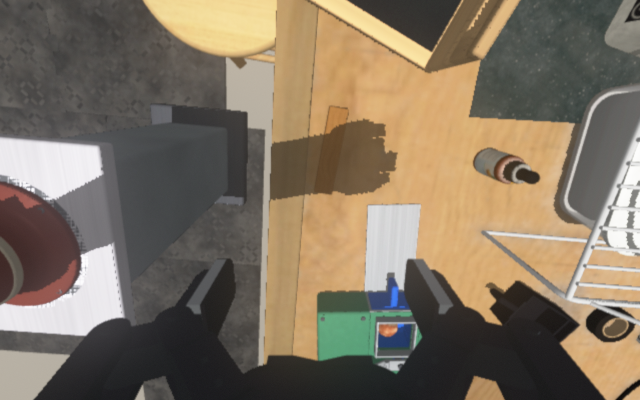

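```bash
python3 - <<'E'
import cv2
im=cv2.imread('pics/w1.png')
a=cv2.resize(im[95:205,290:400],None,fx=5,fy=5,interpolation=cv2.INTER_CUBIC)
a=cv2.convertScaleAbs(a,alpha=1.5)
cv2.imwrite('pics/c4.png',a)
E
```

```text
(no output)
```

View pics/c4.png

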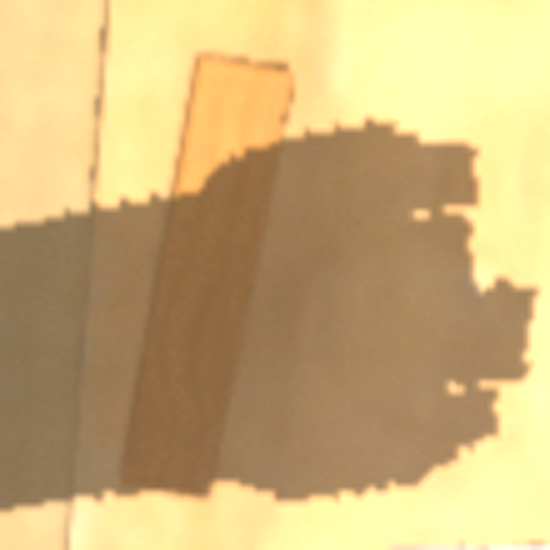

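```bash
python3 -m crank '[{"x":-5,"y":0.4,"z":0.7,"fingers":0},{"x":-10,"y":0.8,"z":1.4,"fingers":-1},{"x":-15,"y":1.2,"z":2,"fingers":-1},{"x":-20,"y":1.7,"z":3,"fingers":-1},{"x":-25,"y":2,"z":4,"fingers":-1},{"x":-30,"y":2.5,"z":4.5,"fingers":-1},{"x":-35.3,"y":3,"z":5,"fingers":-1},{"x":-35.3,"y":3,"z":5,"fingers":-1}]'; python3 - <<'E'
from h import *
o,im=snap('wrist','w2.png')
plan(.502,-.2175,.115,.095)
E
```

```text
now [0.4425 0.1535 0.2508] th 0.079 tilt [ 0.002  -0.0038] t 1.25 shift cm [-37.4    2.98  13.74] turn -0.016 len cm 40.0invalid input
```

View pics/w2.png

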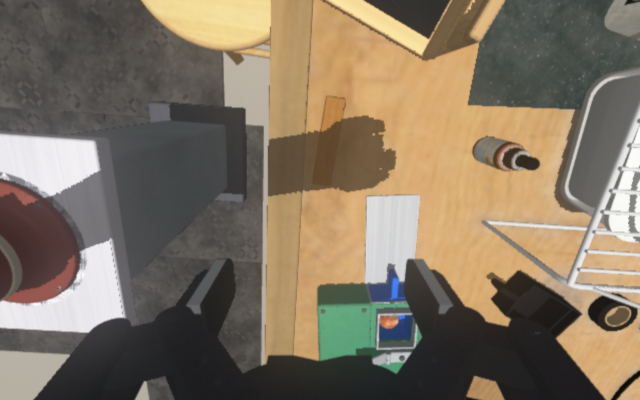

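```bash
python3 -m crank '[{"x":-5,"y":0.4,"z":0.7,"turn":0,"fingers":0},{"x":-10,"y":0.8,"z":1.4,"turn":0,"fingers":-1},{"x":-15,"y":1.2,"z":2,"turn":0,"fingers":-1},{"x":-20,"y":1.7,"z":3,"turn":0,"fingers":-1},{"x":-25,"y":2,"z":4,"turn":0,"fingers":-1},{"x":-30,"y":2.5,"z":4.5,"turn":0,"fingers":-1},{"x":-35,"y":3,"z":5,"turn":0,"fingers":-1},{"x":-35,"y":3,"z":5,"turn":0,"fingers":-1},{"x":-35,"y":3,"z":5,"turn":0,"fingers":-1}]'; python3 - <<'E'
from h import *
o,im=snap('wrist','w3.png')
np.save('o3.npy',np.r_[o['tcp_pos'],o['tool_rot']])
plan(.502,-.2175,.115,.095)
E
```

```text
clock: 2.15
tcp_pos: [0.5024, -0.1864, 0.1998]
tool_rot: [0.675, 0.738, -0.0, -0.0]
wrist_force: [-0.4, 1.5, -0.1]
width: 0.0
now [ 0.5026 -0.1841  0.1998] th 0.093 tilt [-0.0012  0.0013] t 2.2 shift cm [-3.33 -0.37  8.48] turn -0.002 len cm 9.1
```

View pics/w3.png

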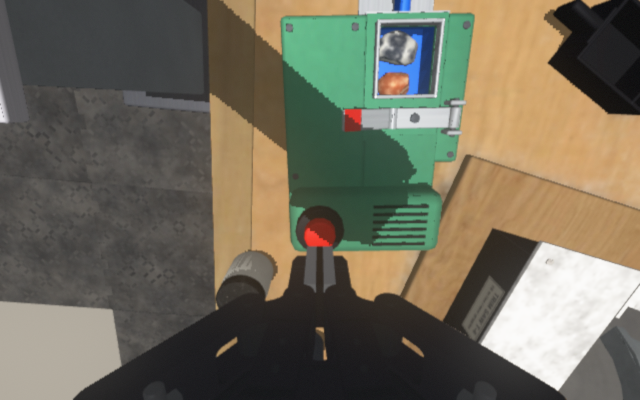

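```bash
python3 - <<'E'
import cv2
im=cv2.imread('pics/w3.png')
cv2.imwrite('pics/c5.png',cv2.resize(im[0:140,275:485],None,fx=3.8,fy=3.8,interpolation=cv2.INTER_CUBIC))
cv2.imwrite('pics/c6.png',cv2.resize(im[170:270,270:450],None,fx=4,fy=4,interpolation=cv2.INTER_CUBIC))
E
```

```text
(no output)
```

View pics/c5.png

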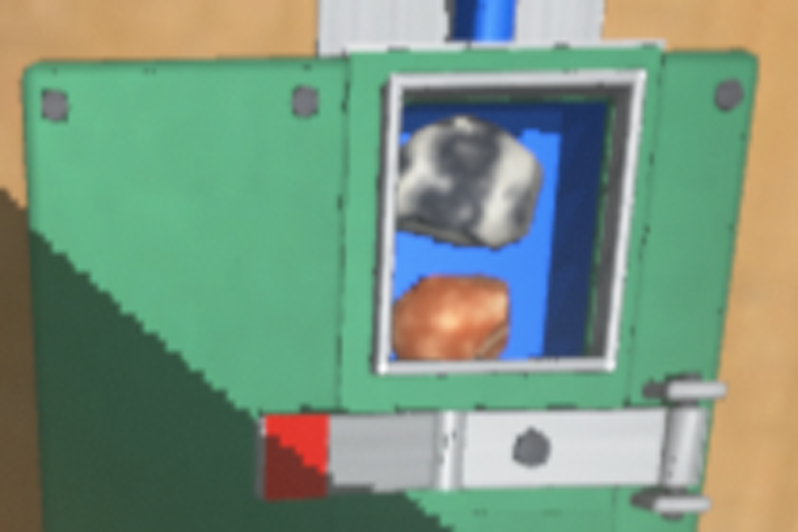

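View pics/c6.png

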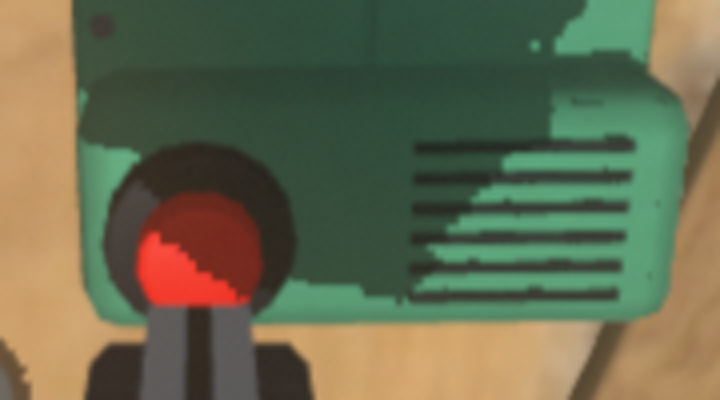

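```bash
python3 - <<'E'
from h import *
a=np.load('o3.npy'); o=dict(tcp_pos=a[:3],tool_rot=a[3:])
c,T=camT('wrist',o)
u=lambda a:uncrop(a,3.8,275,0)
L=[[-.093,-.028,.062],[-.093,.028,.062],[-.031,.028,.062],[-.031,-.028,.062],[-.1,-.11,.05],[-.1,.059,.05],[-.0225,-.058,.079],[-.0045,-.058,.079]]
px=[u(a) for a in [(389,74),(645,71),(613,368),(377,372),(24,63),(757,51),(263,418),(263,498)]]
p,r=fitpose(L,px,c,T,[.57,-.13,-1.47]); print('screen',p,np.round(r,1))
b=ray(uncrop((200,254),4,270,170),.106,c,T); print(b)
plan(b[0],b[1],.112,.095)
E
```

```text
screen [ 0.57383143 -0.12741447 -1.46256831] [[ 0.1  0.1]
 [ 0.9 -0.7]
 [ 1.2  1. ]
 [ 0.2  1.2]
 [-1.9 -0.6]
 [ 3.3 -1.9]
 [-2.2  0.3]
 [-2.3  1. ]]
[ 0.50425521 -0.21435314  0.106     ]
now [ 0.5026 -0.1841  0.1998] th 0.093 tilt [-0.0012  0.0013] t 2.2 shift cm [-3.04 -0.11  8.78] turn -0.002 len cm 9.3
```

```bash
python3 -m crank '[{"x":-3.1,"y":0,"z":4,"turn":0,"fingers":-1},{"x":-3.1,"y":0,"z":7,"turn":0,"fingers":-1},{"x":-3.1,"y":0,"z":8.5,"turn":0,"fingers":-1},{"x":-3.1,"y":0,"z":9,"turn":0,"fingers":-1},{"x":-3.1,"y":0,"z":9.4,"turn":0,"fingers":-1},{"x":-3.1,"y":0,"z":9.7,"turn":0,"fingers":-1},{"x":-3.1,"y":0,"z":9.9,"turn":0,"fingers":-1},{"x":-3.1,"y":0,"z":9.9,"turn":0,"fingers":-1}]'; python3 - <<'E'
from h import *
o,im=snap('wrist','w4.png'); print(o['tcp_pos'],o['wrist_force'])
E
```

```text
clock: 3.0
tcp_pos: [0.5063, -0.2137, 0.104]
tool_rot: [0.673, 0.74, 0.002, -0.0]
wrist_force: [-3.5, 4.3, 14.0]
width: -0.004
[ 0.50631634 -0.21374908  0.10396976] [-3.50313379  4.31485199 13.96531365]
```

View pics/w4.png

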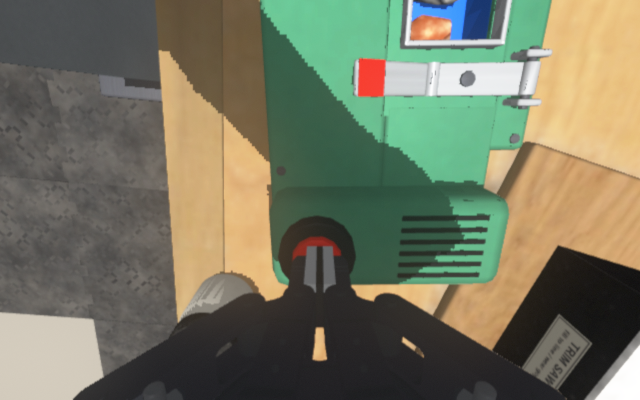

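```bash
python3 -m crank '[{"x":0,"y":0,"z":0.2,"turn":0,"fingers":-1},{"x":0,"y":0,"z":0.4,"turn":0,"fingers":-1},{"x":0,"y":0,"z":0.4,"turn":0,"fingers":-1}]'; python3 - <<'E'
from h import *
o,im=snap('wrist','w5.png'); print(o['tcp_pos'],o['wrist_force'],o['qvel'].round(3))
E
```

```text
clock: 3.35
tcp_pos: [0.5065, -0.2138, 0.1035]
tool_rot: [0.673, 0.74, 0.003, 0.0]
wrist_force: [-9.2, 7.2, 35.9]
width: 0.001
[ 0.50645477 -0.21380267  0.1035495 ] [-9.16495599  7.24650281 35.91618442] [ 0.002 -0.001 -0.002  0.004  0.001 -0.006 -0.   ]
```

View pics/w5.png

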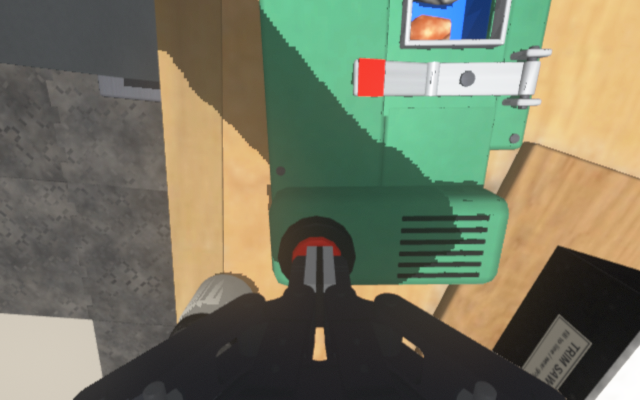

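```bash
python3 - <<'E'
from h import *
o=telemetry.get_obs(); c,T=camT('wrist',o)
t=o['tcp_pos']
print(proj([t,t+[-.0,.011,0],t+[0,-.011,0]],c,T))
im=cv2.imread('pics/w5.png')
cv2.imwrite('pics/c7.png',cv2.resize(im[200:310,250:400],None,fx=5,fy=5,interpolation=cv2.INTER_CUBIC))
for px in [(279,253),(355,253),(317,217)]: print(ray(px,.104,c,T),ray(px,.1,c,T))
E
```

```text
[[320.58176441 259.12871782]
 [322.5543337  240.83724845]
 [318.69224765 276.65004793]]
[ 0.48385077 -0.21190374  0.104     ] [ 0.48346234 -0.21411397  0.1       ]
[ 0.52446485 -0.20814197  0.104     ] [ 0.52521482 -0.21024677  0.1       ]
[ 0.50225369 -0.18936093  0.104     ] [ 0.50238109 -0.1909393   0.1       ]
```

View pics/c7.png

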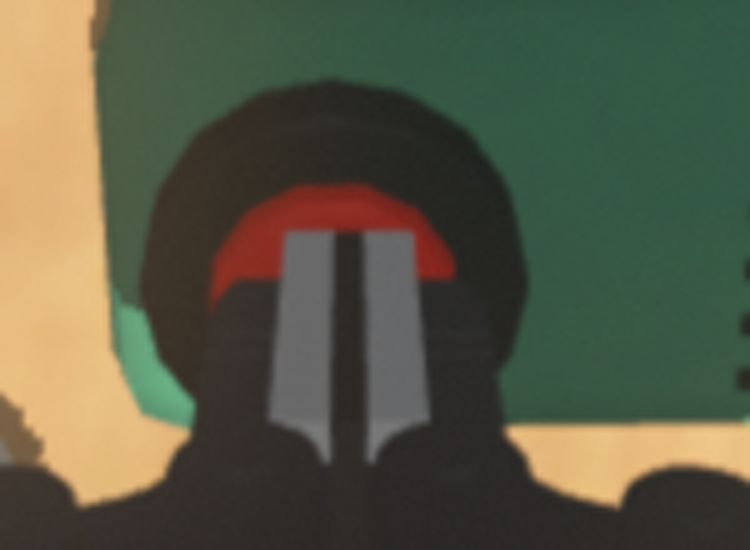

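```bash
python3 - <<'E'
from h import *
o=telemetry.get_obs(); c,T=camT('wrist',o)
b=np.array([.505,-.213,0])
a=np.load('o3.npy'); c3,T3=camT('wrist',dict(tcp_pos=a[:3],tool_rot=a[3:]))
for z in [.094,.1,.106]:
    print(z,proj(b+[0,0,z],c3,T3),proj(b+[0,0.014,z],c3,T3),proj(b+[0,0,z],c,T),proj(b+[0,.014,z],c,T),proj(b+[0.014,.0,z],c,T)-proj(b+[-0.014,.0,z],c,T))
E
```

```text
0.094 [[320.59044844 226.24103457]] [[322.00545912 211.86892147]] [[318.08144167 249.29891065]] [[320.40707232 226.85357289]] [[48.76041826  4.05190831]]
0.1 [[320.6033164  228.95096496]] [[322.04946327 214.31148323]] [[318.07173325 254.41690763]] [[320.47970294 231.31556237]] [[50.44596106  4.16371172]]
0.106 [[320.61674925 231.77985911]] [[322.09543315 216.86315774]] [[318.06132962 259.90139245]] [[320.55768331 236.10620785]] [[52.25220849  4.28142539]]
```

```bash
for i in 1 2 3; do python3 -m crank '[{"x":0,"y":0,"z":-0.2,"turn":0,"fingers":-1},{"x":0,"y":0,"z":-0.2,"turn":0,"fingers":-1}]' | egrep 'tcp|force'; done
```

```text
tcp_pos: [0.5064, -0.2138, 0.1038]
wrist_force: [-5.5, 6.0, 24.1]
tcp_pos: [0.5067, -0.2143, 0.104]
wrist_force: [-3.3, 4.6, 12.3]
tcp_pos: [0.5068, -0.2146, 0.105]
wrist_force: [-1.2, 2.8, 4.4]
```

```bash
for i in 1 2 3; do python3 -m crank '[{"x":0,"y":0,"z":-0.2,"turn":0,"fingers":-1},{"x":0,"y":0,"z":-0.2,"turn":0,"fingers":-1}]' | egrep 'tcp|force'; done
```

```text
tcp_pos: [0.5068, -0.2153, 0.1061]
wrist_force: [0.4, 3.0, 4.8]
tcp_pos: [0.5065, -0.2161, 0.1076]
wrist_force: [0.5, 0.8, 4.5]
tcp_pos: [0.5059, -0.2165, 0.1094]
wrist_force: [0.9, 0.3, 1.9]
```

```bash
python3 -m crank '[{"x":0,"y":0,"z":-4,"turn":0,"fingers":-1},{"x":5,"y":0,"z":-8,"turn":0,"fingers":0},{"x":8,"y":0,"z":-9,"turn":0,"fingers":1},{"x":8,"y":0,"z":-9,"turn":0,"fingers":1},{"x":8,"y":0,"z":-9,"turn":0,"fingers":1},{"x":8,"y":0,"z":-9,"turn":0,"fingers":1}]' ; python3 - <<'E'
from h import *
o,im=snap('wrist','w6.png'); np.save('o6.npy',np.r_[o['tcp_pos'],o['tool_rot']]); print(o['tcp_pos'],o['qvel'].round(3))
E
```

```text
clock: 5.2
tcp_pos: [0.4973, -0.1376, 0.1986]
tool_rot: [0.674, 0.738, -0.001, -0.0]
wrist_force: [0.7, -0.5, 0.3]
width: 0.846
[ 0.49733494 -0.13762071  0.19856734] [ 0.017  0.009  0.003 -0.004 -0.004  0.003 -0.   ]
```

View pics/w6.png

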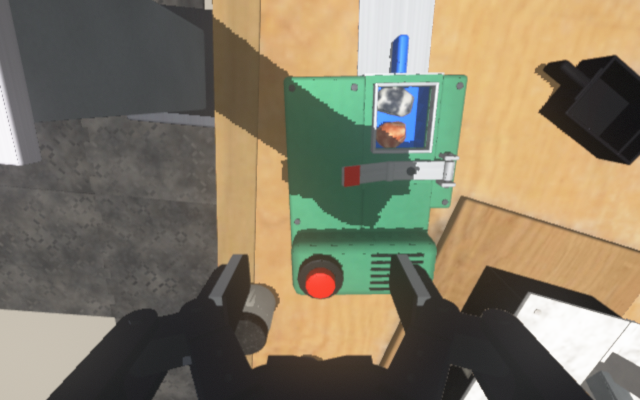

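```bash
python3 - <<'E'
import cv2
im=cv2.imread('pics/w6.png')
cv2.imwrite('pics/c8.png',cv2.resize(im[65:215,275:475],None,fx=4,fy=4,interpolation=cv2.INTER_CUBIC))
E
```

```text
(no output)
```

View pics/c8.png

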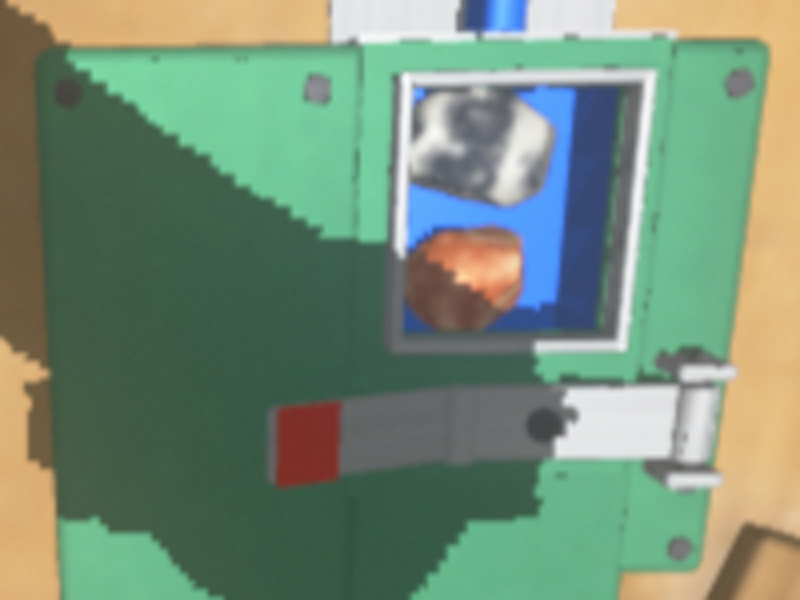

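```bash
python3 - <<'E'
from h import *
a=np.load('o6.npy'); c,T=camT('wrist',dict(tcp_pos=a[:3],tool_rot=a[3:]))
u=lambda a:uncrop(a,4,275,65)
L=np.array([[-.093,-.028,.062],[-.093,.028,.062],[-.031,.028,.062],[-.031,-.028,.062],[-.1,-.11,.05],[-.1,.059,.05],[.03,.059,.05],[-.0225,-.058,.079],[-.0045,-.058,.079]])
px=np.array([u(a) for a in [(400,73),(657,70),(628,349),(388,352),(38,47),(770,39),(700,570),(275,405),(275,488)]])
p,r=fitpose(L,px,c,T,[.57,-.13,-1.47]); print('screen',p,np.round(r,1).tolist())
def f(q):
    return (proj(loc(q[:3],L)+[0,0,q[3]],c,T)-px).ravel()
s=least_squares(f,[.57,-.13,-1.47,0],loss='soft_l1');print(s.x,s.fun.reshape(-1,2).round(1).tolist())
# button in screen frame
for nm,q in(('a',p),('b',s.x)):
  R2=R.from_euler('z',q[2]).as_matrix(); print(R2.T@(np.array([.5055,-.2145,0])-[q[0],q[1],0]))
# combined wrist+top
ct,Tt=camT('top'); ut=lambda a:uncrop(a,6.5,300,175)
Lt=np.array([[-.242,.037,.003],[-.242,-.037,.003],[-.093,.028,.062],[-.031,.028,.062],[-.031,-.028,.062],[-.093,-.028,.062],[-.1,-.11,.05],[-.1,.059,.05]])
pt=np.array([ut(a) for a in [(57,332),(107,441),(305,208),(400,170),(440,255),(350,290),(390,437),(270,182)]])
def f2(q): return np.r_[(proj(loc(q[:3],L)+[0,0,0],c,T)-px).ravel(),2*(proj(loc(q[:3],Lt),ct,Tt)-pt).ravel()]
s=least_squares(f2,[.57,-.13,-1.47],loss='soft_l1');print(s.x)
plan(.45,.178,.1,-.09)
E
```

```text
screen [ 0.57346752 -0.12723572 -1.46560625] [[0.3, -0.3], [0.4, -0.6], [0.1, 0.7], [0.3, 0.8], [-1.9, 0.0], [2.6, -1.0], [1.6, 1.7], [-2.3, 0.8], [-2.5, -0.6]]
[ 0.57485248 -0.12737627 -1.46452823 -0.00550219] [[0.6, 0.4], [-0.5, 0.0], [-0.6, 0.0], [0.7, 0.2], [0.2, 0.9], [1.0, -0.3], [0.8, 0.0], [-1.2, -0.1], [-1.4, -1.9]]
[ 0.0796456  -0.07675425  0.        ]
[ 0.07927616 -0.07820231  0.        ]
[ 0.57300086 -0.12716681 -1.46178623]
now [ 0.4973 -0.1379  0.1985] th 0.090 tilt [-0.0021 -0.0012] t 5.25 shift cm [31.89 -1.85  9.82] turn 0.180 len cm 33.4
```

```bash
python3 -m crank '[{"x":5,"y":-0.3,"z":0,"turn":0.03,"fingers":1},{"x":10,"y":-0.6,"z":0,"turn":0.06,"fingers":1},{"x":15,"y":-0.9,"z":0,"turn":0.09,"fingers":1},{"x":20,"y":-1.2,"z":1,"turn":0.12,"fingers":1},{"x":25,"y":-1.5,"z":3,"turn":0.15,"fingers":1},{"x":29,"y":-1.7,"z":5,"turn":0.18,"fingers":1},{"x":29,"y":-1.9,"z":5,"turn":0.18,"fingers":1},{"x":29,"y":-1.9,"z":5,"turn":0.18,"fingers":1},{"x":29,"y":-1.9,"z":5,"turn":0.18,"fingers":1}]' ; python3 - <<'E'
from h import *
o,im=snap('wrist','w7.png'); np.save('o7.npy',np.r_[o['tcp_pos'],o['tool_rot']]); print(o['tcp_pos'],o['qvel'].round(3))
E
```

```text
clock: 6.15
tcp_pos: [0.4533, 0.1486, 0.1493]
tool_rot: [0.738, 0.674, -0.0, 0.001]
wrist_force: [0.9, -0.1, 0.1]
width: 1.0
[0.45328033 0.14858215 0.14926096] [ 0.013 -0.013  0.004 -0.005 -0.006 -0.    -0.002]
```

View pics/w7.png

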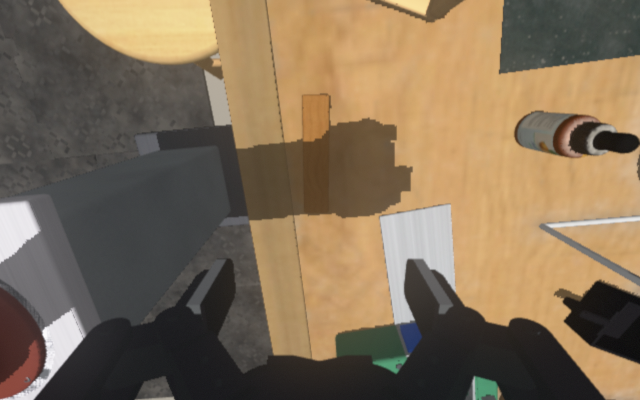

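```bash
python3 - <<'E'
from h import *
a=np.load('o7.npy'); c,T=camT('wrist',dict(tcp_pos=a[:3],tool_rot=a[3:]))
px=np.array([(303,95),(329.5,95),(303,213.5),(329,213.5)])
L=np.array([[.055,.012,.02],[.055,-.012,.02],[-.055,.012,.02],[-.055,-.012,.02]])
f=lambda q:(proj(loc(q[:3],L)+[0,0,q[3]],c,T)-px).ravel()
s=least_squares(f,[.45,.178,1.48,0]);print(s.x,s.fun.reshape(-1,2).round(1).tolist())
p,r=fitpose(L,px,c,T,[.45,.178,1.48]);print(p,r.round(1).tolist())
im=cv2.imread('pics/w7.png');cv2.imwrite('pics/c9.png',cv2.resize(im[80:230,270:370],None,fx=4,fy=4,interpolation=cv2.INTER_CUBIC))
o=telemetry.get_obs();print(o['qpos'].round(3))
q=p; g=loc(q,[-.040,0,0])[0]; print(g)
plan(g[0],g[1],.06,q[2]-np.pi/2)
E
```

```text
[ 0.45255462  0.17930831  1.47437528 -0.0017229 ] [[-0.6, -0.1], [0.6, 0.1], [0.8, -0.1], [-0.8, 0.1]]
[0.45259529 0.17953462 1.47447315] [[-0.7, -0.4], [0.7, -0.2], [0.8, 0.4], [-0.7, 0.5]]
[-0.628  0.487  0.381  2.018 -0.276  0.685 -0.163]
[0.44874831 0.13972004 0.        ]
now [0.4534 0.1485 0.1495] th -0.091 tilt [ 0.0009 -0.0012] t 6.2 shift cm [-0.91 -0.39  8.96] turn 0.005 len cm 9.0
```

View pics/c9.png

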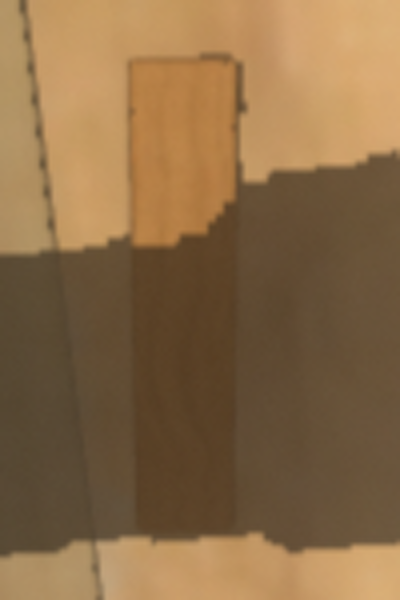

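```bash
python3 -m crank '[{"x":-0.9,"y":-0.4,"z":4,"turn":0,"fingers":0.4},{"x":-0.9,"y":-0.4,"z":8,"turn":0,"fingers":0.2},{"x":-0.9,"y":-0.4,"z":11,"turn":0,"fingers":0.2},{"x":-0.9,"y":-0.4,"z":13,"turn":0,"fingers":0.2},{"x":-0.9,"y":-0.4,"z":14,"turn":0,"fingers":0.2},{"x":-0.9,"y":-0.4,"z":14.3,"turn":0,"fingers":0.2},{"x":-0.9,"y":-0.4,"z":14.3,"turn":0,"fingers":0.2}]' ; python3 - <<'E'
from h import *
o,im=snap('wrist','w8.png'); print(o['tcp_pos'],o['wrist_force'],o['width'])
E
```

```text
clock: 6.9
tcp_pos: [0.4484, 0.1416, 0.0068]
tool_rot: [0.738, 0.675, 0.0, 0.0]
wrist_force: [0.4, 1.3, -0.3]
width: 0.597
[0.44844199 0.14162507 0.00676218] [ 0.37499911  1.33259237 -0.34582828] 0.5972436143350185
```

View pics/w8.png

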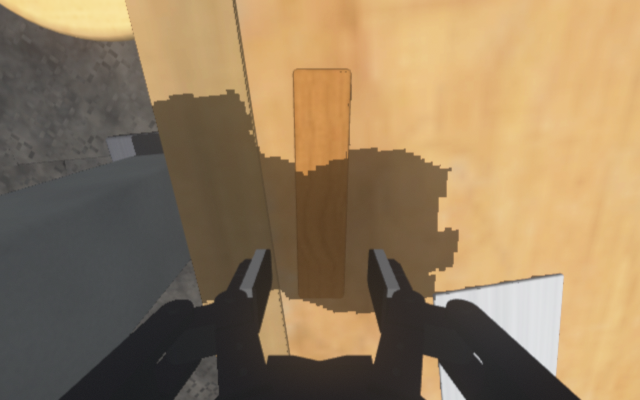

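```bash
python3 -m crank '[{"x":0,"y":0,"z":0,"turn":0,"fingers":-0.4},{"x":0,"y":0,"z":0,"turn":0,"fingers":-1},{"x":0,"y":0,"z":0,"turn":0,"fingers":-1},{"x":0,"y":0,"z":0,"turn":0,"fingers":-1},{"x":0,"y":0,"z":0,"turn":0,"fingers":-1},{"x":0,"y":0,"z":0,"turn":0,"fingers":-1}]' ; python3 - <<'E'
from h import *
o,im=snap('wrist','w9.png'); print(o['tcp_pos'],o['wrist_force'],o['width'])
E
```

```text
clock: 7.55
tcp_pos: [0.4484, 0.1426, 0.0075]
tool_rot: [0.737, 0.676, 0.001, 0.0]
wrist_force: [-0.4, -0.6, 5.8]
width: 0.263
[0.44835319 0.14255337 0.00746669] [-0.40670965 -0.63805173  5.7564628 ] 0.2628373087748353
```

View pics/w9.png

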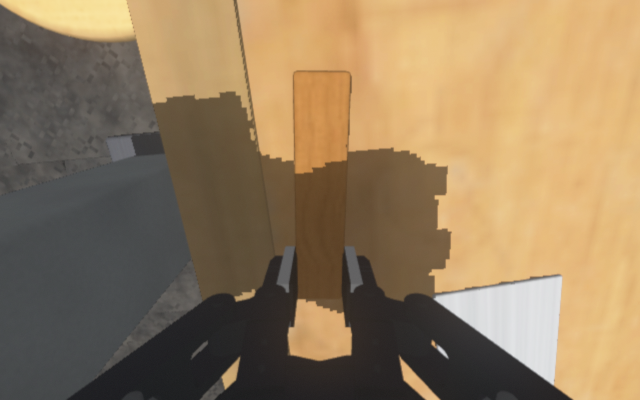

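```bash
python3 - <<'E'
from h import *
plan(.416,-.1306,.12,-1.4645)
print(telemetry.get_obs()['qpos'].round(2))
E
```

```text
now [0.4484 0.1426 0.0075] th -0.087 tilt [0.0021 0.0007] t 7.6 shift cm [-27.48  -0.83 -11.28] turn 1.378 len cm 29.7
[-0.48  0.73  0.19  2.13 -0.43  0.31 -0.02]
```

```bash
python3 -m crank '[{"x":0,"y":0,"z":-4,"turn":0,"fingers":-1},{"x":-2,"y":0,"z":-8,"turn":0.15,"fingers":-1},{"x":-6,"y":0,"z":-11.3,"turn":0.3,"fingers":-1},{"x":-10,"y":0,"z":-11.3,"turn":0.45,"fingers":-1},{"x":-14,"y":0,"z":-11.3,"turn":0.6,"fingers":-1},{"x":-18,"y":0,"z":-11.3,"turn":0.75,"fingers":-1},{"x":-21,"y":-0.3,"z":-11.3,"turn":0.9,"fingers":-1},{"x":-24,"y":-0.6,"z":-11.3,"turn":1.05,"fingers":-1},{"x":-26,"y":-0.8,"z":-11.3,"turn":1.2,"fingers":-1},{"x":-27.5,"y":-0.8,"z":-11.3,"turn":1.35,"fingers":-1}]' ; python3 - <<'E'
from h import *
plan(.416,-.1306,.12,-1.4645)
o=telemetry.get_obs(); print(o['qpos'].round(2),o['width'],o['wrist_force'])
E
```

```text
clock: 8.6
tcp_pos: [0.4152, -0.1323, 0.12]
tool_rot: [0.998, 0.063, 0.001, 0.0]
wrist_force: [-0.3, 0.9, -0.5]
width: 0.259
now [ 0.4152 -0.1323  0.12  ] th -1.445 tilt [0.001 0.   ] t 8.6 shift cm [ 0.1  -0.16 -0.  ] turn 0.019 len cm 0.2
[-0.22  0.56  0.71  2.16 -0.62  0.63 -0.51] 0.25937474883159756 [-0.2798118   0.88639655 -0.51427931]
```

```bash
python3 -m crank '[{"x":0,"y":0,"z":0,"turn":0.02,"fingers":-1},{"x":0,"y":0,"z":0,"turn":0.02,"fingers":-1},{"x":0,"y":0,"z":0,"turn":0.02,"fingers":-1}]' ; python3 - <<'E'
from h import *
plan(.416,-.1306,.12,-1.4645)
o,im=snap('wrist','w10.png'); np.save('o10.npy',np.r_[o['tcp_pos'],o['tool_rot']])
E
```

```text
clock: 8.9
tcp_pos: [0.4159, -0.1295, 0.1193]
tool_rot: [0.998, 0.059, -0.0, -0.001]
wrist_force: [-0.8, 0.8, -0.7]
width: 0.265
now [ 0.4159 -0.1295  0.1193] th -1.453 tilt [-0.0003  0.0013] t 8.9 shift cm [-0.    0.11 -0.07] turn 0.012 len cm 0.1
```

View pics/w10.png

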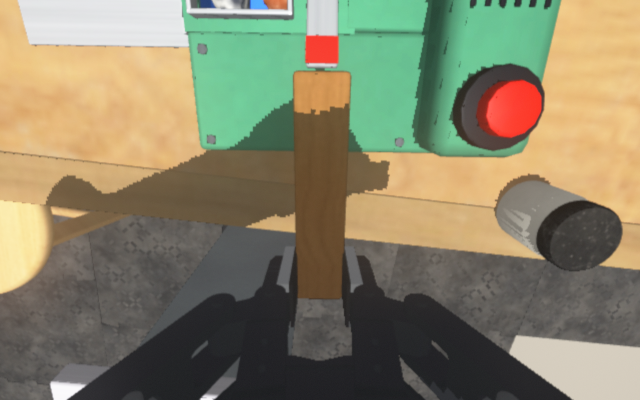

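```bash
python3 - <<'E'
import cv2
im=cv2.imread('pics/w10.png')
cv2.imwrite('pics/c10.png',cv2.resize(im[0:165,180:400],None,fx=3.6,fy=3.6,interpolation=cv2.INTER_CUBIC))
E
```

```text
(no output)
```

View pics/c10.png

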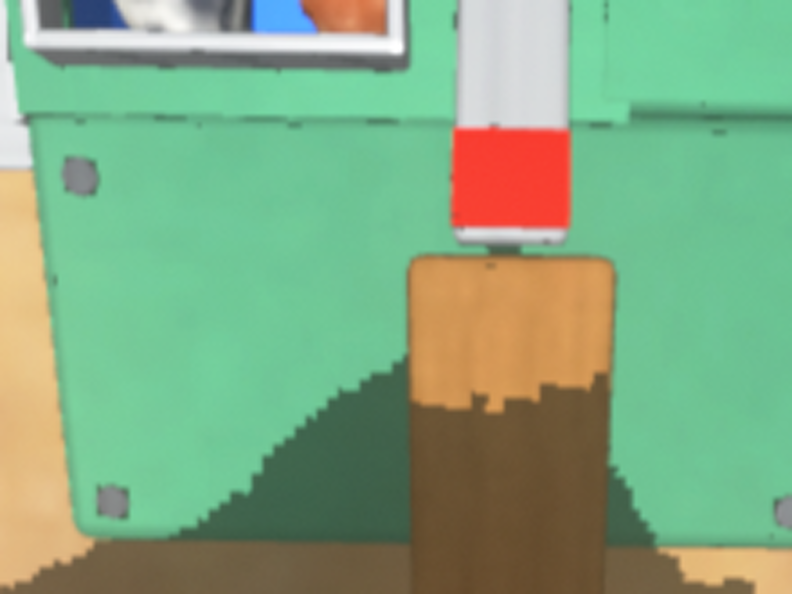

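```bash
python3 - <<'E'
from h import *
a=np.load('o10.npy'); c,T=camT('wrist',dict(tcp_pos=a[:3],tool_rot=a[3:]))
u=lambda a:uncrop(a,3.6,180,0)
L=np.array([[-.093,-.028,.062],[-.031,-.028,.062],[-.1,-.11,.05],[-.0225,-.058,.080],[-.0045,-.058,.080],[-.0225,-.058,.077],[-.0045,-.058,.077]])
px=np.array([u(q) for q in [(27,42),(404,44),(76,538),(453,228),(570,228),(457,243),(568,243)]])
p,r=fitpose(L,px,c,T,[.574,-.127,-1.4645]); print('screen',p,r.round(1).tolist())
f=lambda q:(proj(loc(q[:3],L)+[0,0,q[3]],c,T)-px).ravel()
s=least_squares(f,[.57,-.13,-1.47,0]);print(s.x,s.fun.reshape(-1,2).round(1).tolist())
# bar lead end
b=np.array([u((410,262)),u((615,262)),u((605,590)),u((412,590))])
Rt=R.from_quat(a[3:]).as_matrix()
for q in b:
    w=ray(q,a[2]+.0125,c,T); print('bar top pt in tool mm',(Rt.T@(w-a[:3])*1000).round(1))
e=[ray(b[0],a[2]+.0125,c,T),ray(b[1],a[2]+.0125,c,T)]; e=(e[0]+e[1])/2
R2=R.from_euler('z',s.x[2]).as_matrix()
for q in(p,s.x): print('lead end in screen',R2.T@(e-[q[0],q[1],0])*1000, 'tcp',R2.T@(a[:3]-[q[0],q[1],0])*1000)
E
```

```text
screen [ 0.5752568  -0.1267273  -1.45464713] [[-1.2, 0.3], [0.3, -0.1], [-1.0, 0.1], [0.6, 1.5], [0.3, 1.6], [-0.3, -2.0], [0.5, -2.0]]
[ 5.75343885e-01 -1.26659709e-01 -1.45546064e+00 -1.39511562e-03] [[-0.3, 0.6], [0.4, 0.3], [-0.5, -0.4], [0.5, 1.6], [-0.0, 1.7], [-0.4, -2.0], [0.2, -1.9]]
bar top pt in tool mm [ 92.4  -9.6 -12.5]
bar top pt in tool mm [ 92.4  13.4 -12.5]
bar top pt in tool mm [ 55.2  13.4 -12.5]
bar top pt in tool mm [ 55.2 -10.4 -12.5]
lead end in screen [-13.9191225  -66.23072684 131.77577484] tcp [ -15.585146   -158.62875315  119.27577484]
lead end in screen [-13.86199937 -66.32501439 131.77577484] tcp [ -15.52802287 -158.7230407   119.27577484]
```

```bash
python3 -m crank '[{"x":0,"y":0,"z":3,"turn":0,"fingers":-1},{"x":0,"y":0,"z":5,"turn":0,"fingers":-1},{"x":0,"y":0,"z":5.7,"turn":0,"fingers":-1},{"x":0,"y":0,"z":6,"turn":0,"fingers":-1},{"x":0,"y":0,"z":6.1,"turn":0,"fingers":-1},{"x":0,"y":0,"z":6.1,"turn":0,"fingers":-1}]' ; python3 - <<'E'
from h import *
plan(.416,-.1306,.0575,-1.4555)
o,im=snap('wrist','w11.png'); np.save('o11.npy',np.r_[o['tcp_pos'],o['tool_rot']])
E
```

```text
clock: 9.55
tcp_pos: [0.4163, -0.131, 0.0589]
tool_rot: [0.998, 0.057, 0.001, 0.0]
wrist_force: [-0.1, -0.4, -0.1]
width: 0.26
now [ 0.4163 -0.131   0.0589] th -1.457 tilt [ 0.0012 -0.0004] t 9.55 shift cm [-0.03 -0.05  0.14] turn -0.001 len cm 0.1
```

View pics/w11.png

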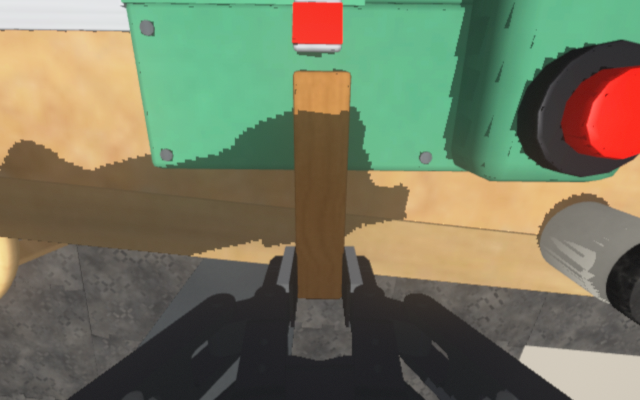

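```bash
python3 -m crank '[{"x":0,"y":-0.15,"z":0.1,"turn":0,"fingers":-1},{"x":0,"y":-0.15,"z":0.15,"turn":0,"fingers":-1},{"x":0,"y":-0.15,"z":0.15,"turn":0,"fingers":-1},{"x":0.5,"y":-0.15,"z":0.15,"turn":0,"fingers":-1},{"x":1.0,"y":-0.15,"z":0.15,"turn":0,"fingers":-1},{"x":1.5,"y":-0.15,"z":0.15,"turn":0,"fingers":-1},{"x":2,"y":-0.15,"z":0.15,"turn":0,"fingers":-1},{"x":2,"y":-0.15,"z":0.15,"turn":0,"fingers":-1}]' ; python3 - <<'E'
from h import *
o,im=snap('wrist','w12.png'); print(o['tcp_pos'])
E
```

```text
clock: 10.4
tcp_pos: [0.4357, -0.1276, 0.0573]
tool_rot: [0.998, 0.057, -0.0, 0.0]
wrist_force: [-2.2, 0.0, 6.6]
width: 0.265
[ 0.43566611 -0.12762441  0.05725816]
```

View pics/w12.png

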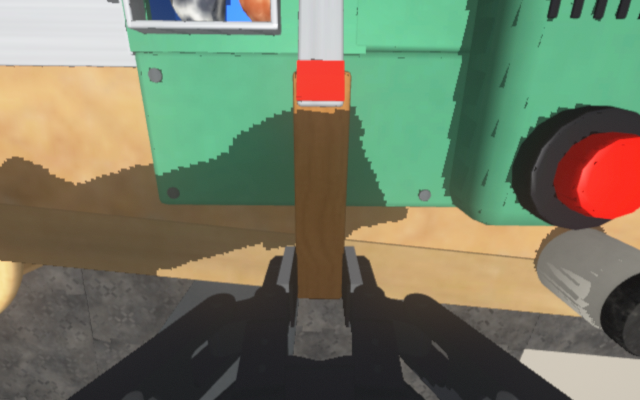

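```bash
python3 -m crank '[{"x":0.5,"y":0,"z":0,"turn":0,"fingers":-1},{"x":1.0,"y":0,"z":0,"turn":0,"fingers":-1},{"x":1.5,"y":0,"z":0,"turn":0,"fingers":-1},{"x":2.0,"y":0,"z":0,"turn":0,"fingers":-1},{"x":2.5,"y":0,"z":0,"turn":0,"fingers":-1},{"x":3,"y":0,"z":0,"turn":0,"fingers":-1},{"x":3.5,"y":0,"z":0,"turn":0,"fingers":-1},{"x":3.5,"y":0,"z":0,"turn":0,"fingers":-1}]' ; python3 - <<'E'
from h import *
o,im=snap('wrist','w13.png'); print(o['tcp_pos'])
E
```

```text
clock: 11.25
tcp_pos: [0.4653, -0.1245, 0.0574]
tool_rot: [0.998, 0.056, -0.004, -0.001]
wrist_force: [-10.8, -0.5, 16.2]
width: 0.261
[ 0.46525928 -0.12453681  0.05744596]
```

View pics/w13.png

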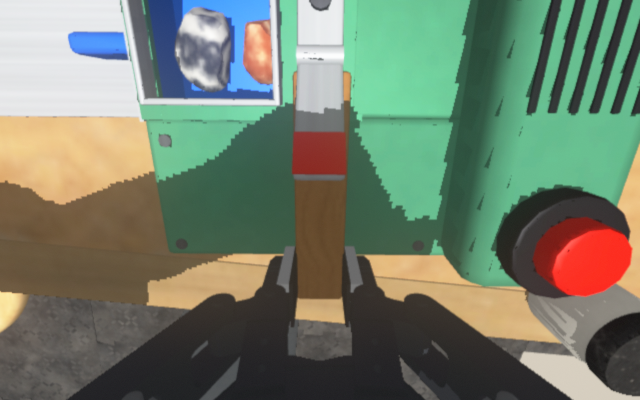

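```bash
python3 -m crank '[{"x":0.4,"y":0,"z":0,"turn":0,"fingers":-1},{"x":0.8,"y":0,"z":0,"turn":0,"fingers":-1},{"x":1.2,"y":0,"z":0,"turn":0,"fingers":-1},{"x":1.5,"y":0,"z":0,"turn":0,"fingers":-1},{"x":1.5,"y":0,"z":0,"turn":0,"fingers":-1}]' ; python3 - <<'E'
from h import *
o,im=snap('wrist','w14.png'); print(o['tcp_pos'])
E
```

```text
clock: 11.8
tcp_pos: [0.4726, -0.1238, 0.0574]
tool_rot: [0.998, 0.054, -0.01, -0.002]
wrist_force: [-23.5, -2.0, 27.3]
width: 0.262
[ 0.47261026 -0.12376042  0.05739183]
```

View pics/w14.png

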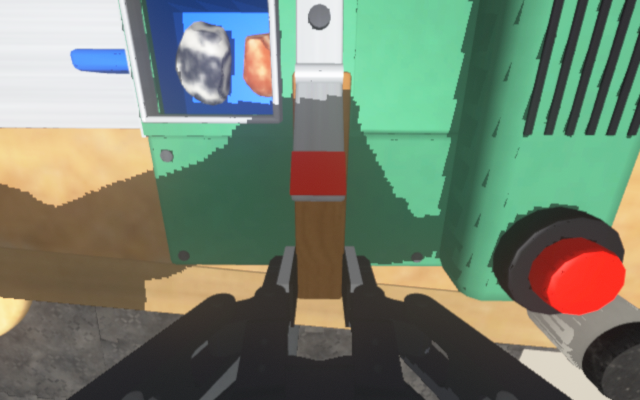

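```bash
python3 -m crank '[{"x":0,"y":0,"z":-0.2,"turn":0,"fingers":-1},{"x":0,"y":0,"z":-0.3,"turn":0,"fingers":-1},{"x":0.0,"y":0,"z":-0.4,"turn":0,"fingers":-1}]'
```

```text
clock: 12.15
tcp_pos: [0.4798, -0.1223, 0.0595]
tool_rot: [0.998, 0.055, -0.005, -0.0]
wrist_force: [-7.3, -3.1, -2.7]
width: 0.261
```

```bash
python3 -m crank '[{"x":0.2,"y":0,"z":0,"turn":0,"fingers":-1},{"x":0.5,"y":0,"z":0,"turn":0,"fingers":-1},{"x":0.7,"y":0,"z":0.1,"turn":0,"fingers":-1},{"x":0.7,"y":0,"z":0.1,"turn":0,"fingers":-1}]'; python3 - <<'E'
from h import *
o,im=snap('wrist','w15.png'); print(o['tcp_pos'])
E
```

```text
clock: 12.55
tcp_pos: [0.4799, -0.122, 0.058]
tool_rot: [0.998, 0.054, -0.011, -0.002]
wrist_force: [-19.6, -2.3, 8.1]
width: 0.26
[ 0.47987366 -0.12203731  0.05803014]
```

View pics/w15.png

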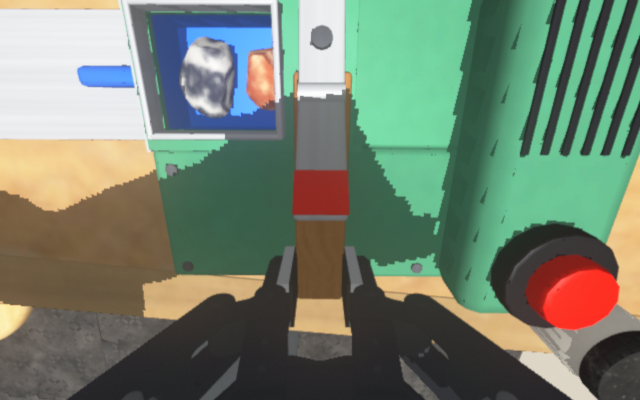

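```bash
python3 -m crank '[{"x":-0.3,"y":0,"z":-0.1,"turn":0,"fingers":-1},{"x":-0.35,"y":0,"z":-0.1,"turn":0,"fingers":-1},{"x":-0.35,"y":0,"z":-0.1,"turn":0,"fingers":-1}]'
```

```text
clock: 12.9
tcp_pos: [0.4799, -0.1221, 0.0589]
tool_rot: [0.998, 0.055, -0.008, -0.001]
wrist_force: [-12.9, -3.5, -0.5]
width: 0.263
```

```bash
python3 -m crank '[{"x":-0.15,"y":0,"z":0,"turn":0,"fingers":-1},{"x":-0.15,"y":0,"z":0,"turn":0,"fingers":-1}]';python3 -m crank '[{"x":0,"y":0,"z":0,"turn":0,"fingers":-0.2},{"x":0,"y":0,"z":0,"turn":0,"fingers":0},{"x":0,"y":0,"z":-0.1,"turn":0,"fingers":0},{"x":0,"y":0,"z":-0.1,"turn":0,"fingers":0}]'; python3 - <<'E'
from h import *
o,im=snap('wrist','w16.png'); print(o['tcp_pos'])
E
```

```text
clock: 13.1
tcp_pos: [0.4799, -0.1222, 0.059]
tool_rot: [0.998, 0.055, -0.007, -0.001]
wrist_force: [-10.3, -3.8, -0.4]
width: 0.262
clock: 13.5
tcp_pos: [0.4883, -0.121, 0.0621]
tool_rot: [0.998, 0.057, 0.001, 0.0]
wrist_force: [0.5, 0.3, 0.0]
width: 0.502
[ 0.48831028 -0.12104688  0.06210432]
```

View pics/w16.png

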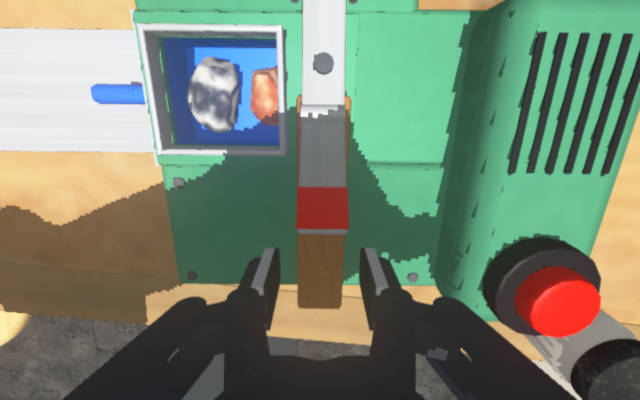

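```bash
python3 - <<'E'
from h import *
o=telemetry.get_obs(); c,T=camT('wrist',o)
p=np.array([.5753,-.1267,-1.4555]); R2=R.from_euler('z',p[2]).as_matrix()
S=lambda w:(R2.T@(w-[p[0],p[1],0])*1000).round(1)
print('trail',S(ray((321,308),.07,c,T)),'lead',S(ray((320,95),.07,c,T)),'deckedge',S(ray((220,282),.05,c,T)))
# lip end height: width 50px? 
im=cv2.imread('pics/w16.png');cv2.imwrite('pics/c11.png',cv2.resize(im[80:320,250:390],None,fx=2.5,fy=2.5,interpolation=cv2.INTER_CUBIC))
for th in [0.2,.25,.31]:
    y,z=-104,17; Y=46+y*np.cos(th)+z*np.sin(th); Z=60+z*np.cos(th)-y*np.sin(th)
    y2=-57;z2=-5+3; Y2=46+y2*np.cos(th)+z2*np.sin(th); Z2=60+z2*np.cos(th)-y2*np.sin(th)
    print(th,Y,Z,proj(loc(p,[[-.0225,Y/1e3,Z/1e3],[-.0045,Y/1e3,Z/1e3],[-.0135,Y2/1e3,Z2/1e3]]),c,T).round(1).tolist())
E
```

```text
trail [ -14.  -111.5   70. ] lead [-14.5  -2.1  70. ] deckedge [ -74.9 -108.3   50. ]
0.2 -52.54954547197309 97.32274222598747 [[299.9, 229.5], [345.5, 229.4], [322.2, 114.8]]
0.25 -50.561024550580164 102.20152293155135 [[299.0, 230.0], [346.8, 229.9], [322.3, 113.7]]
0.31 -47.85669444857566 107.91576887817526 [[297.8, 229.7], [348.4, 229.6], [322.4, 112.0]]
```

View pics/c11.png

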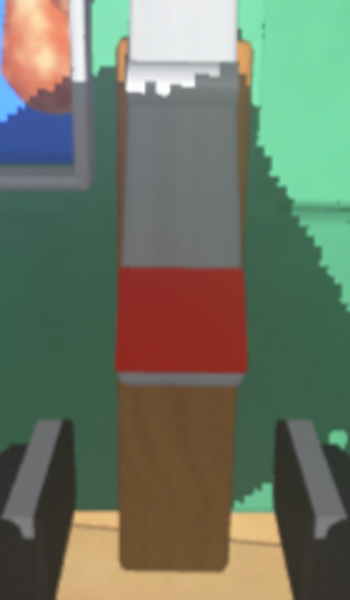

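```bash
python3 -m crank '[{"x":-1,"y":0,"z":-1,"turn":0,"fingers":0.1},{"x":-1.5,"y":0,"z":-5,"turn":0,"fingers":0.3},{"x":-1.5,"y":0,"z":-9,"turn":-0.1,"fingers":0.5},{"x":-1.5,"y":0,"z":-13,"turn":-0.2,"fingers":0.5},{"x":-1.5,"y":0,"z":-14,"turn":-0.3,"fingers":0.5},{"x":-1.5,"y":0,"z":-14,"turn":-0.3,"fingers":0.5}]'; python3 - <<'E'
from h import *
p=np.array([.5753,-.1267,-1.4555]); w=loc(p,[-.125,0,.15])[0]
plan(*w,.115)
snap('scene','s1.png')
E
```

```text
clock: 14.15
tcp_pos: [0.4727, -0.1237, 0.2044]
tool_rot: [0.979, 0.205, 0.003, 0.001]
wrist_force: [-0.2, -0.4, -0.2]
width: 0.748
now [ 0.4727 -0.1237  0.2044] th -1.158 tilt [0.0053 0.    ] t 14.15 shift cm [12.92 -7.56  5.48] turn -1.273 len cm 15.9
```

View pics/s1.png

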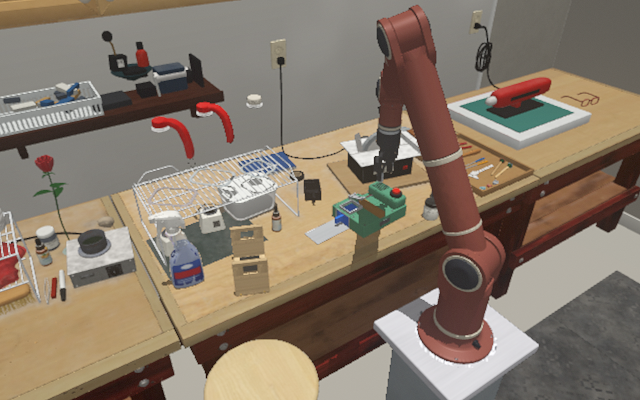

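```bash
python3 -m crank '[{"x":2,"y":-1,"z":0,"turn":-0.15,"fingers":0.3},{"x":4,"y":-2,"z":0,"turn":-0.3,"fingers":0},{"x":6,"y":-3,"z":0,"turn":-0.45,"fingers":0},{"x":8,"y":-4,"z":1,"turn":-0.6,"fingers":0},{"x":10,"y":-5,"z":2,"turn":-0.75,"fingers":0},{"x":12,"y":-6,"z":3,"turn":-0.9,"fingers":0},{"x":13,"y":-7,"z":4,"turn":-1.05,"fingers":0},{"x":13,"y":-7.5,"z":5,"turn":-1.2,"fingers":0},{"x":13,"y":-7.5,"z":5.5,"turn":-1.27,"fingers":0},{"x":13,"y":-7.5,"z":5.5,"turn":-1.27,"fingers":0}]'; python3 - <<'E'
from h import *
o,im=snap('wrist','w17.png'); np.save('o17.npy',np.r_[o['tcp_pos'],o['tool_rot']]);print(o['qvel'].round(3))
E
```

```text
clock: 15.2
tcp_pos: [0.559, -0.0019, 0.1444]
tool_rot: [0.667, 0.745, -0.002, -0.002]
wrist_force: [-1.3, -0.4, 1.4]
width: 0.5
[-0.008 -0.015  0.03  -0.021 -0.006  0.008 -0.04 ]
```

View pics/w17.png

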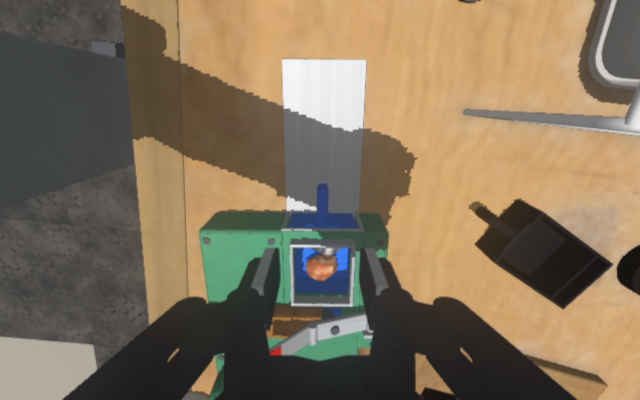

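```bash
python3 - <<'E'
from h import *
a=np.load('o17.npy'); c,T=camT('wrist',dict(tcp_pos=a[:3],tool_rot=a[3:]))
p=np.array([.5753,-.1267,-1.4555]); R2=R.from_euler('z',p[2]).as_matrix()
S=lambda w:(R2.T@(w-[p[0],p[1],0])*1000).round(1)
for px in [(322,185),(322,205)]: print(ray(px,.041,c,T),S(ray(px,.041,c,T)))
for px in [(282,59.5),(365.5,59.5)]: print(S(ray(px,.003,c,T)))
im=cv2.imread('pics/w17.png');cv2.imwrite('pics/c12.png',cv2.resize(im[170:250,270:390],None,fx=5,fy=5,interpolation=cv2.INTER_CUBIC))
w=ray((322,185),.041,c,T); g=w+R2@np.array([.016,0,0]); print(g)
plan(g[0],g[1],.022,.115)
E
```

```text
[0.55848748 0.01098378 0.041     ] [-138.7   -0.9   41. ]
[ 0.5605496  -0.00708258  0.041     ] [-120.5   -0.9   41. ]
[-241.3  -35.4    3. ]
[-240.9   37.1    3. ]
[ 0.56032813 -0.00490999  0.041     ]
now [ 0.5597 -0.0022  0.1452] th 0.110 tilt [-0.004 -0.   ] t 15.25 shift cm [-0.28  0.08 12.32] turn -0.005 len cm 12.3
```

View pics/c12.png

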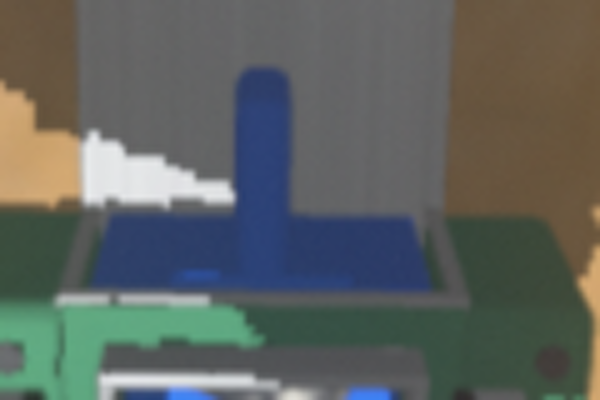

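```bash
python3 -m crank '[{"x":-0.2,"y":0.08,"z":4,"turn":0,"fingers":0},{"x":-0.2,"y":0.08,"z":8,"turn":0,"fingers":0},{"x":-0.2,"y":0.08,"z":11,"turn":0,"fingers":0},{"x":-0.2,"y":0.08,"z":12.3,"turn":0,"fingers":0},{"x":-0.2,"y":0.08,"z":12.3,"turn":0,"fingers":0},{"x":-0.2,"y":0.08,"z":12.3,"turn":0,"fingers":-0.5},{"x":-0.2,"y":0.08,"z":12.3,"turn":0,"fingers":-1},{"x":-0.2,"y":0.08,"z":12.3,"turn":0,"fingers":-1},{"x":-0.2,"y":0.08,"z":12.3,"turn":0,"fingers":-1},{"x":-0.2,"y":0.08,"z":12.3,"turn":0,"fingers":-1}]'; python3 - <<'E'
from h import *
o,im=snap('wrist','w18.png')
p=np.array([.5753,-.1267,-1.4555]);w=loc(p,[-.174-.067,0,.022])[0]
plan(*w,.115)
E
```

```text
clock: 16.25
tcp_pos: [0.5632, -0.0041, 0.0256]
tool_rot: [0.666, 0.746, 0.001, 0.001]
wrist_force: [-1.5, 0.1, 5.8]
width: 0.096
now [ 0.5632 -0.0041  0.0256] th 0.113 tilt [0.0029 0.    ] t 16.3 shift cm [11.78 -0.23  0.36] turn -0.002 len cm 11.8
```

View pics/w18.png

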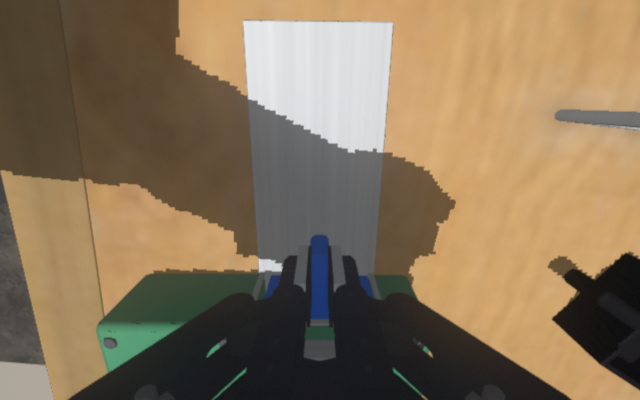

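```bash
python3 -m crank '[{"x":0.5,"y":0,"z":-0.3,"turn":0,"fingers":-1},{"x":1.5,"y":0,"z":-0.3,"turn":0,"fingers":-1},{"x":3,"y":0,"z":-0.3,"turn":0,"fingers":-1},{"x":4.5,"y":0,"z":-0.3,"turn":0,"fingers":-1},{"x":6,"y":0,"z":-0.3,"turn":0,"fingers":-1},{"x":7.5,"y":0,"z":-0.3,"turn":0,"fingers":-1},{"x":9,"y":0,"z":-0.3,"turn":0,"fingers":-1},{"x":10.5,"y":0,"z":-0.3,"turn":0,"fingers":-1},{"x":11.8,"y":0,"z":-0.3,"turn":0,"fingers":-1},{"x":11.8,"y":0,"z":-0.3,"turn":0,"fingers":-1}]'; python3 - <<'E'
from h import *
p=np.array([.5753,-.1267,-1.4555]);w=loc(p,[-.174-.067,0,.022])[0]
plan(*w,.115)
o,im=snap('wrist','w19.png')
E
```

```text
clock: 17.3
tcp_pos: [0.5483, 0.117, 0.0266]
tool_rot: [0.664, 0.747, 0.001, -0.001]
wrist_force: [-0.1, -0.3, -2.7]
width: 0.097
now [0.5483 0.117  0.0266] th 0.118 tilt [-0.0006  0.0021] t 17.3 shift cm [-0.42 -0.12  0.46] turn 0.003 len cm 0.6
```

View pics/w19.png

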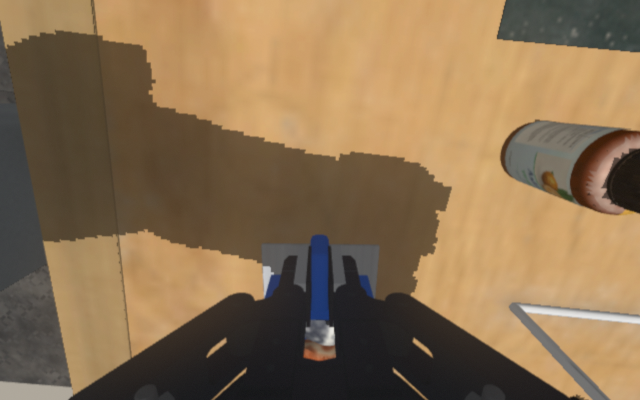

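```bash
python3 -m crank '[{"x":0,"y":0,"z":0.2,"turn":0,"fingers":-1},{"x":0,"y":0,"z":0.2,"turn":0,"fingers":-0.5},{"x":0,"y":0,"z":0.2,"turn":0,"fingers":-0.2},{"x":0,"y":0,"z":0,"turn":0,"fingers":0},{"x":0,"y":0,"z":-3,"turn":0,"fingers":0},{"x":0,"y":0,"z":-7,"turn":0,"fingers":0.5},{"x":-2,"y":0,"z":-11,"turn":0,"fingers":1},{"x":-4,"y":0,"z":-13,"turn":0,"fingers":1},{"x":-4,"y":0,"z":-13,"turn":0,"fingers":1},{"x":-4,"y":0,"z":-13,"turn":0,"fingers":1}]'; python3 - <<'E'
from h import *
o,im=snap('wrist','w20.png');np.save('o20.npy',np.r_[o['tcp_pos'],o['tool_rot']]);print(o['qvel'].round(3))
E
```

```text
clock: 18.35
tcp_pos: [0.553, 0.0735, 0.1567]
tool_rot: [0.667, 0.745, 0.0, -0.0]
wrist_force: [-0.6, 0.3, -0.9]
width: 0.994
[-0.02   0.031 -0.04   0.021 -0.006  0.001  0.001]
```

View pics/w20.png

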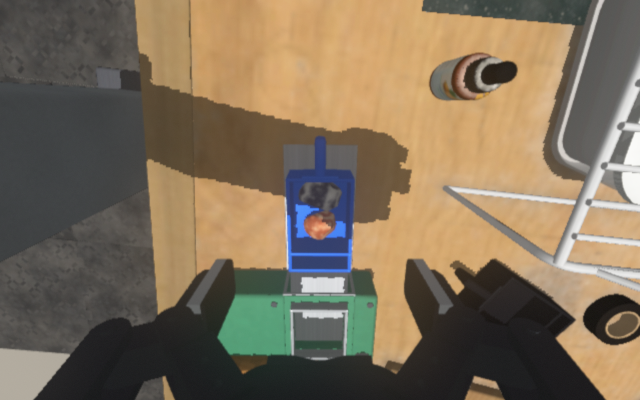

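```bash
python3 - <<'E'
from h import *
im=cv2.imread('pics/w20.png');cv2.imwrite('pics/c13.png',cv2.resize(im[130:290,260:380],None,fx=3.7,fy=3.7,interpolation=cv2.INTER_CUBIC))
a=np.load('o20.npy'); c,T=camT('wrist',dict(tcp_pos=a[:3],tool_rot=a[3:]))
p=np.array([.5753,-.1267,-1.4555]); R2=R.from_euler('z',p[2]).as_matrix()
S=lambda w:(R2.T@(w-[p[0],p[1],0])*1000).round(1)
L=np.array([[-.048,-.031,.041],[-.048,.031,.041],[.048,-.031,.041],[.048,.031,.041],[-.083,0,.041]])
px=np.array([(287,170.5),(354.5,170),(289,271),(353,271),(320.5,138)])
q,r=fitpose(L,px,c,T,[.557,.044,-1.456]);print(q,r.round(1).tolist(),S(np.r_[q[:2],0]))
plan(q[0],q[1],.06,q[2]+np.pi/2)
E
```

```text
[ 0.55701276  0.04326521 -1.45501262] [[-1.1, 5.8], [1.0, 6.0], [0.8, -0.7], [-0.8, -0.9], [0.0, -1.7]] [-170.9    1.4    0. ]
now [0.5523 0.0745 0.1557] th 0.114 tilt [-0.0024  0.0009] t 18.4 shift cm [-3.17  0.13  9.57] turn -0.002 len cm 10.1
```

View pics/c13.png

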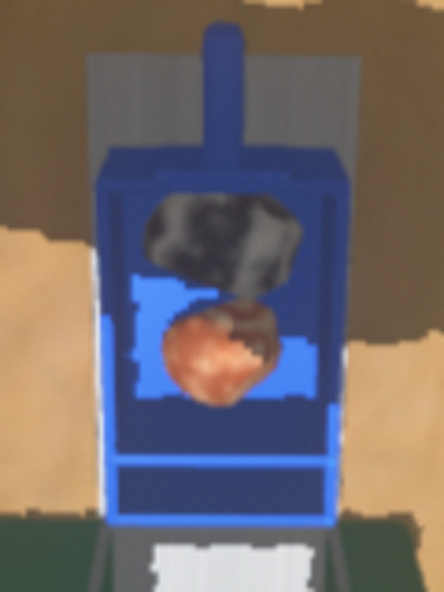

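```bash
python3 -m crank '[{"x":-2.6,"y":0.1,"z":2,"turn":0,"fingers":1},{"x":-2.6,"y":0.1,"z":6,"turn":0,"fingers":1},{"x":-2.6,"y":0.1,"z":9.5,"turn":0,"fingers":1},{"x":-2.6,"y":0.1,"z":9.5,"turn":0,"fingers":1},{"x":-2.6,"y":0.1,"z":9.5,"turn":0,"fingers":1}]'; python3 - <<'E'
from h import *
o,im=snap('wrist','w21.png');plan(.5562,.0475,.016,.116)
E
```

```text
clock: 18.9
tcp_pos: [0.5564, 0.0489, 0.0607]
tool_rot: [0.666, 0.746, -0.001, -0.001]
wrist_force: [-0.4, -0.2, 0.1]
width: 1.0
now [0.5576 0.0486 0.0621] th 0.114 tilt [0.0001 0.0002] t 18.95 shift cm [-0.1  -0.16  4.61] turn -0.002 len cm 4.6
```

View pics/w21.png

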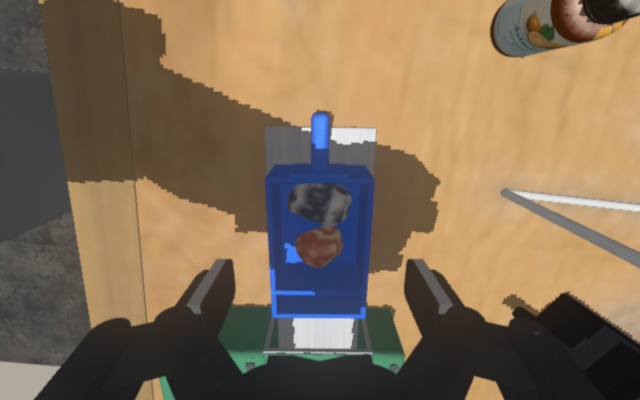

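```bash
python3 -m crank '[{"x":0,"y":-0.05,"z":2,"turn":0,"fingers":1},{"x":0,"y":-0.05,"z":3.5,"turn":0,"fingers":1},{"x":0,"y":-0.05,"z":4.4,"turn":0,"fingers":1},{"x":0,"y":-0.05,"z":4.4,"turn":0,"fingers":1},{"x":0,"y":-0.05,"z":4.4,"turn":0,"fingers":1}]'; python3 - <<'E'
from h import *
o,im=snap('wrist','w22.png')
E
```

```text
clock: 19.45
tcp_pos: [0.5576, 0.0479, 0.0189]
tool_rot: [0.666, 0.746, 0.001, 0.001]
wrist_force: [0.2, 0.6, -0.6]
width: 0.996
```

View pics/w22.png

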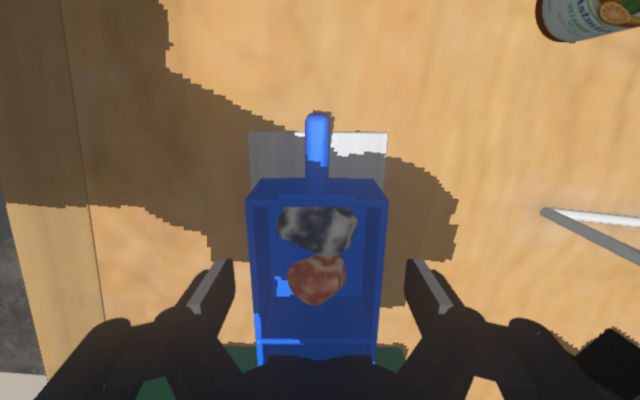

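```bash
python3 -m crank '[{"x":0,"y":0,"z":0.3,"turn":0,"fingers":0.7},{"x":0,"y":0,"z":0.3,"turn":0,"fingers":0.4},{"x":0,"y":0,"z":0.3,"turn":0,"fingers":-0.5},{"x":0,"y":0,"z":0.3,"turn":0,"fingers":-1},{"x":0,"y":0,"z":0.3,"turn":0,"fingers":-1},{"x":0,"y":0,"z":0.1,"turn":0,"fingers":-1},{"x":0,"y":0,"z":-0.2,"turn":0,"fingers":-1},{"x":0,"y":0,"z":-1,"turn":0,"fingers":-1},{"x":0,"y":0,"z":-2,"turn":0,"fingers":-1},{"x":0,"y":0,"z":-2,"turn":0,"fingers":-1}]'; python3 - <<'E'
from h import *
o,im=snap('wrist','w23.png')
E
```

```text
clock: 20.5
tcp_pos: [0.558, 0.0478, 0.0394]
tool_rot: [0.666, 0.746, 0.001, 0.001]
wrist_force: [1.4, -0.4, -2.1]
width: 0.713
```

View pics/w23.png

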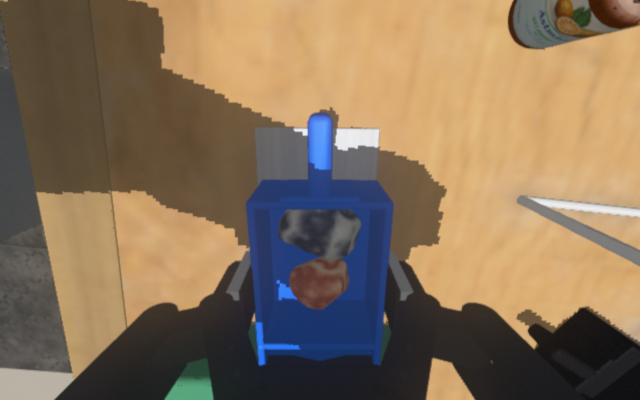

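```bash
python3 - <<'E'
from h import *
plan(.50,.24,.25,.116)
E
```

```text
now [0.5576 0.0478 0.0388] th 0.113 tilt [0.0023 0.    ] t 20.55 shift cm [ 19.74  -3.5  -21.13] turn -0.003 len cm 29.1
```

```bash
python3 -m crank '[{"x":0,"y":0,"z":-2,"turn":0,"fingers":-1},{"x":0,"y":0,"z":-5,"turn":0,"fingers":-1},{"x":1,"y":0,"z":-8,"turn":0,"fingers":-1},{"x":3,"y":-0.5,"z":-11,"turn":0,"fingers":-1},{"x":6,"y":-1,"z":-14,"turn":0,"fingers":-1},{"x":9,"y":-1.5,"z":-17,"turn":0,"fingers":-1},{"x":12,"y":-2,"z":-19,"turn":0,"fingers":-1},{"x":15,"y":-2.5,"z":-20,"turn":0,"fingers":-1},{"x":17.5,"y":-3,"z":-21,"turn":0,"fingers":-1},{"x":19,"y":-3.3,"z":-21,"turn":0,"fingers":-1}]';python3 -m crank '[{"x":0.7,"y":-0.2,"z":0,"turn":0,"fingers":-1},{"x":0.7,"y":-0.2,"z":0,"turn":0,"fingers":-1},{"x":0.7,"y":-0.2,"z":0,"turn":0,"fingers":-1}]'; python3 - <<'E'
from h import *
o,im=snap('wrist','w24.png');np.save('o24.npy',np.r_[o['tcp_pos'],o['tool_rot']]);print(o['width'])
E
```

```text
clock: 21.55
tcp_pos: [0.5019, 0.2359, 0.2488]
tool_rot: [0.665, 0.747, 0.001, -0.0]
wrist_force: [0.3, 0.4, -2.2]
width: 0.712
clock: 21.85
tcp_pos: [0.5, 0.2375, 0.2471]
tool_rot: [0.667, 0.745, -0.001, 0.0]
wrist_force: [0.3, -0.7, -3.5]
width: 0.715
0.7146876745629072
```

View pics/w24.png

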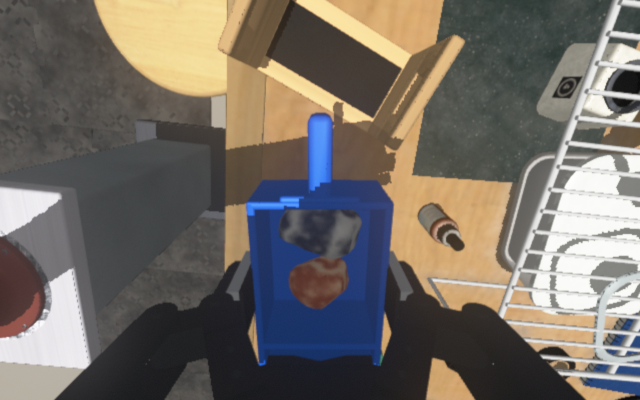

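```bash
python3 - <<'E'
import cv2
im=cv2.imread('pics/w24.png');cv2.imwrite('pics/c14.png',cv2.resize(im[0:160,210:475],None,fx=3,fy=3,interpolation=cv2.INTER_CUBIC))
E
```

```text
(no output)
```

View pics/c14.png

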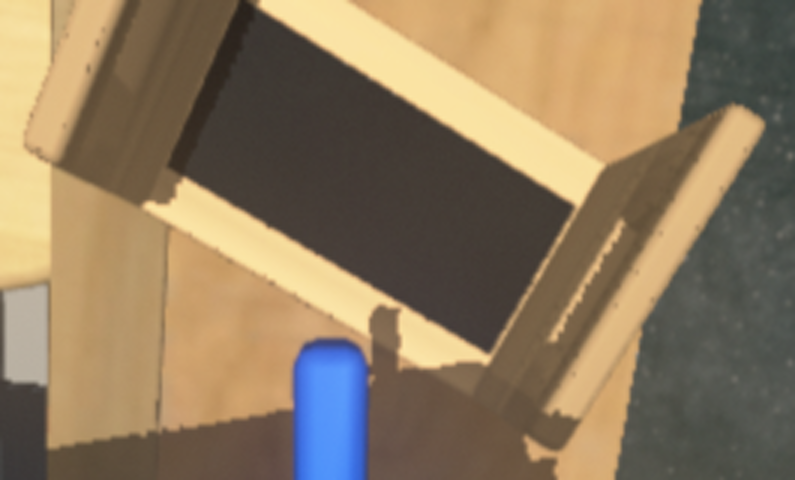

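```bash
python3 - <<'E'
from h import *
a=np.load('o24.npy'); c,T=camT('wrist',dict(tcp_pos=a[:3],tool_rot=a[3:]))
L=np.array([[74,50,12],[74,-50,12],[-74,-50,12],[74,50,128],[86,50,128],[86,-50,128],[-74,-50,128],[-86,-50,128]])/1e3
px=np.array([uncrop(q,3,210,0) for q in [(605,165),(478,385),(147,206),(728,104),(765,125),(560,448),(53,163),(25,147)]])
q,r=fitpose(L,px,c,T,[.507,.358,-.38]);print(q,r.round(1).tolist())
f=lambda s:(proj(loc(s[:3],L)+[0,0,s[3]],c,T)-px).ravel()
s=least_squares(f,[.507,.358,-.38,0]);print(s.x,s.fun.reshape(-1,2).round(1).tolist())
# tray in tool: rim corners
Rt=R.from_quat(a[3:]).as_matrix()
for z in (.0265,):
  for p_ in [(248,212),(392,208),(319,113)]: print((Rt.T@(ray(p_,a[2]+z,c,T)-a[:3])*1000).round(1))
E
```

```text
[ 0.5017521   0.36171386 -0.39653312] [[0.1, -0.5], [-3.7, 4.1], [-1.5, 0.8], [2.4, -1.5], [2.3, -0.2], [-0.5, 3.5], [0.8, 1.1], [-3.9, -1.7]]
[ 0.50231457  0.3626877  -0.39308128 -0.0054059 ] [[-0.6, -0.9], [-3.6, 2.8], [0.0, 0.6], [0.5, -1.8], [0.3, -0.7], [-0.8, 1.3], [3.5, 1.2], [-0.9, -1.4]]
[ 37.4 -30.4 -26.5]
[ 39.2  29.5 -26.6]
[ 77.1  -0.8 -26.7]
```

```bash
python3 - <<'E'
from h import *
plan(.512,.358,.25,1.177)
E
```

```text
now [0.5002 0.2373 0.2473] th 0.110 tilt [-0.0005 -0.002 ] t 21.9 shift cm [11.86  2.49 -0.3 ] turn -1.067 len cm 12.1
```

```bash
python3 -m crank '[{"x":1,"y":0.2,"z":-0.3,"turn":-0.1,"fingers":-1},{"x":2.4,"y":0.5,"z":-0.3,"turn":-0.22,"fingers":-1},{"x":3.8,"y":0.8,"z":-0.3,"turn":-0.34,"fingers":-1},{"x":5.2,"y":1.1,"z":-0.3,"turn":-0.46,"fingers":-1},{"x":6.6,"y":1.4,"z":-0.3,"turn":-0.58,"fingers":-1},{"x":8,"y":1.7,"z":-0.3,"turn":-0.7,"fingers":-1},{"x":9.4,"y":2,"z":-0.3,"turn":-0.82,"fingers":-1},{"x":10.8,"y":2.3,"z":-0.3,"turn":-0.94,"fingers":-1},{"x":11.9,"y":2.5,"z":-0.3,"turn":-1.03,"fingers":-1},{"x":11.9,"y":2.5,"z":-0.3,"turn":-1.067,"fingers":-1}]';python3 -m crank '[{"x":0,"y":0,"z":0,"turn":0,"fingers":-1},{"x":0,"y":0,"z":0,"turn":0,"fingers":-1}]'; python3 - <<'E'
from h import *
o,im=snap('wrist','w25.png');np.save('o25.npy',np.r_[o['tcp_pos'],o['tool_rot']]);print(o['width'])
plan(.512,.358,.25,1.177)
snap('top','t1.png'); snap('scene','s2.png')
E
```

```text
clock: 22.9
tcp_pos: [0.5116, 0.361, 0.25]
tool_rot: [0.193, 0.981, 0.0, -0.0]
wrist_force: [-0.1, 1.1, -3.3]
width: 0.71
clock: 23.1
tcp_pos: [0.5121, 0.3588, 0.2504]
tool_rot: [0.196, 0.981, -0.001, 0.0]
wrist_force: [-0.1, 0.7, -2.3]
width: 0.709
0.7086606070395012
now [0.5119 0.3591 0.2505] th 1.177 tilt [-0.0001 -0.0012] t 23.15 shift cm [-0.05 -0.1   0.05] turn -0.000 len cm 0.1
```

View pics/w25.png

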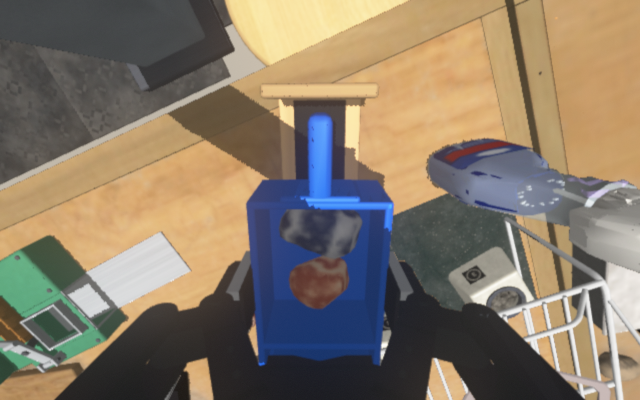

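View pics/s2.png

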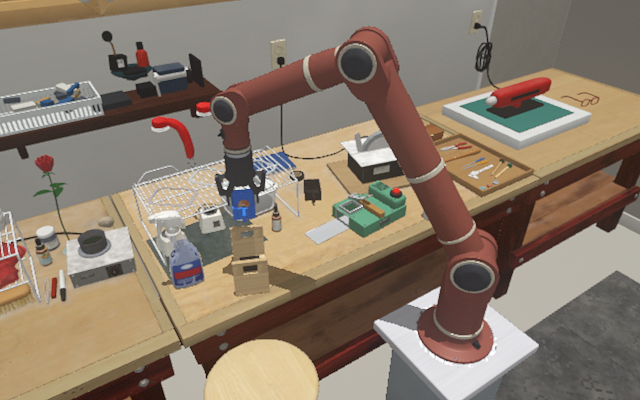

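```bash
python3 - <<'E'
from h import *
im=cv2.imread('pics/w25.png');cv2.imwrite('pics/c15.png',cv2.resize(im[70:220,240:400],None,fx=4,fy=4,interpolation=cv2.INTER_CUBIC))
im=cv2.imread('pics/t1.png');cv2.imwrite('pics/c16.png',cv2.resize(im[200:310,190:310],None,fx=5,fy=5,interpolation=cv2.INTER_CUBIC))
a=np.load('o25.npy'); c,T=camT('wrist',dict(tcp_pos=a[:3],tool_rot=a[3:])); Rt=R.from_quat(a[3:]).as_matrix()
for z,p in [(.2,(430,160)),(.1,(430,160)),(.25,(572,200))]: print('spray tool mm',(Rt.T@(ray(p,z,c,T)-a[:3])*1000).round(0))
E
```

```text
spray tool mm [46. 71. 50.]
spray tool mm [ 27. 109. 150.]
spray tool mm [ 35. 127.   0.]
```

View pics/c15.png

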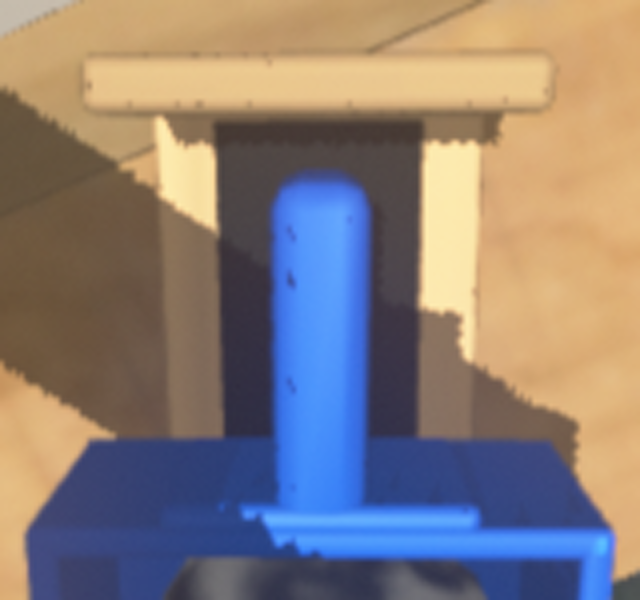

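View pics/c16.png

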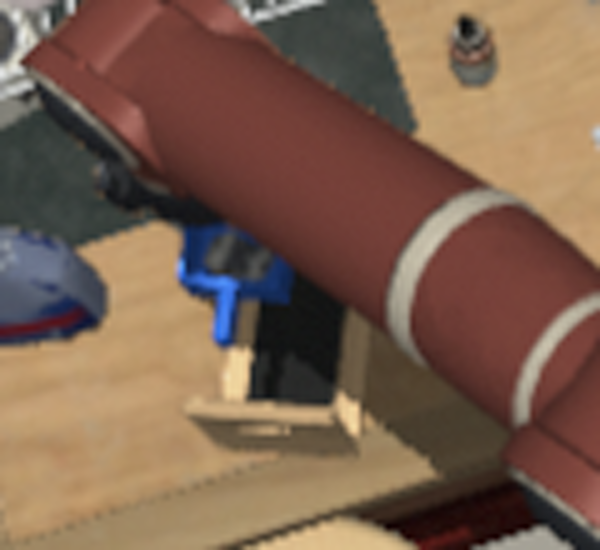

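```bash
python3 - <<'E'
from h import *
a=np.load('o25.npy'); c,T=camT('wrist',dict(tcp_pos=a[:3],tool_rot=a[3:])); Rt=R.from_quat(a[3:]).as_matrix()
u=lambda q:uncrop(q,4,240,70)
M=lambda w:(Rt.T@(w-a[:3])*1000).round(1)
for q in [(83,110),(552,110),(83,55),(552,55)]: print('board top',M(ray(u(q),.128,c,T)))
for q in [(216,160),(422,160),(225,430),(416,430)]: print('mat',M(ray(u(q),.0125,c,T)))
print('floor edges',M(ray(u((155,130)),.012,c,T)),M(ray(u((481,130)),.012,c,T)),M(ray(u((170,430)),.012,c,T)),M(ray(u((472,430)),.012,c,T)))
print('plate tip',M(ray(u((321,190)),a[2]+.0265,c,T)))
E
```

```text
board top [ 85.3 -50.7 122.5]
board top [ 85.2  47.9 122.3]
board top [ 96.1 -50.  122.5]
board top [ 96.   47.2 122.3]
mat [ 72.  -32.6 237.9]
mat [ 72.   30.3 237.8]
mat [-12.8 -32.1 238. ]
mat [-12.8  30.7 237.9]
floor edges [ 80.7 -51.  238.5] [ 80.7  48.1 238.3] [-13.  -50.2 238.5] [-12.9  49.1 238.4]
plate tip [ 76.6  -0.8 -26.5]
```

```bash
python3 -m crank '[{"x":0,"y":-0.1,"z":2,"turn":0,"fingers":-1},{"x":0,"y":-0.1,"z":5,"turn":0,"fingers":-1},{"x":0,"y":-0.1,"z":8,"turn":0,"fingers":-1},{"x":0,"y":-0.1,"z":11,"turn":0,"fingers":-1},{"x":0,"y":-0.1,"z":13,"turn":0,"fingers":-1},{"x":0,"y":-0.1,"z":15,"turn":0,"fingers":-1},{"x":0,"y":-0.1,"z":17,"turn":0,"fingers":-1},{"x":0,"y":-0.1,"z":18,"turn":0,"fingers":-1},{"x":0,"y":-0.1,"z":18,"turn":0,"fingers":-1},{"x":0,"y":-0.1,"z":18,"turn":0,"fingers":-1}]'; python3 - <<'E'
from h import *
o,im=snap('wrist','w26.png');np.save('o26.npy',np.r_[o['tcp_pos'],o['tool_rot']]);print(o['width'])
E
```

```text
clock: 24.25
tcp_pos: [0.5115, 0.36, 0.0715]
tool_rot: [0.194, 0.981, 0.0, 0.001]
wrist_force: [-0.2, 1.1, -3.2]
width: 0.709
0.7094740966002543
```

View pics/w26.png

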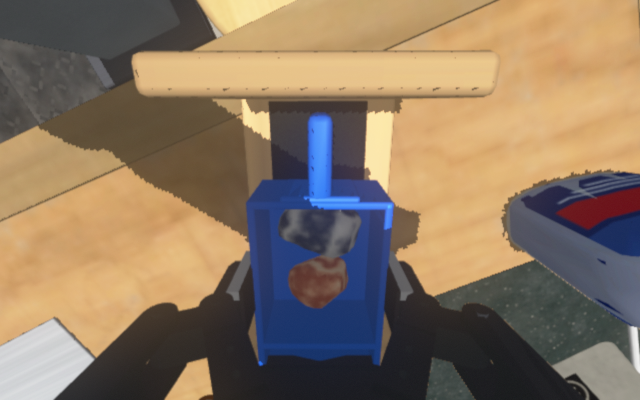

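```bash
python3 -m crank '[{"x":0,"y":-0.1,"z":1,"turn":0,"fingers":-1},{"x":0,"y":-0.1,"z":2,"turn":0,"fingers":-1},{"x":0,"y":-0.1,"z":3,"turn":0,"fingers":-1},{"x":0,"y":-0.1,"z":3.7,"turn":0,"fingers":-1},{"x":0,"y":-0.1,"z":4.1,"turn":0,"fingers":-1},{"x":0,"y":-0.1,"z":4.1,"turn":0,"fingers":-1},{"x":0,"y":-0.1,"z":4.1,"turn":0,"fingers":-1}]'; python3 -m crank '[{"x":0,"y":0,"z":0.2,"turn":0,"fingers":-1},{"x":0,"y":0,"z":0.2,"turn":0,"fingers":-1}]'
```

```text
clock: 25.0
tcp_pos: [0.5106, 0.3589, 0.0298]
tool_rot: [0.194, 0.981, 0.0, 0.0]
wrist_force: [0.3, 1.3, -2.6]
width: 0.714
clock: 25.2
tcp_pos: [0.5105, 0.3589, 0.0279]
tool_rot: [0.194, 0.981, 0.0, 0.0]
wrist_force: [0.7, 0.3, -2.3]
width: 0.71
```

```bash
python3 -m crank '[{"x":0,"y":0,"z":0.2,"turn":0,"fingers":-1},{"x":0,"y":0,"z":0.2,"turn":0,"fingers":-1}]'; python3 -m crank '[{"x":0,"y":0,"z":0.15,"turn":0,"fingers":-1},{"x":0,"y":0,"z":0.15,"turn":0,"fingers":-1}]'
```

```text
clock: 25.4
tcp_pos: [0.5103, 0.3587, 0.0257]
tool_rot: [0.194, 0.981, -0.0, -0.0]
wrist_force: [-0.1, -0.5, -3.0]
width: 0.709
clock: 25.6
tcp_pos: [0.5106, 0.3589, 0.0245]
tool_rot: [0.194, 0.981, 0.0, 0.0]
wrist_force: [-0.2, -0.3, -2.1]
width: 0.71
```

```bash
for i in 1 2; do python3 -m crank '[{"x":0,"y":0,"z":0.1,"turn":0,"fingers":-1},{"x":0,"y":0,"z":0.1,"turn":0,"fingers":-1}]'|egrep 'tcp|force'; done
```

```text
tcp_pos: [0.5106, 0.3589, 0.0245]
wrist_force: [-2.0, -0.5, 4.8]
tcp_pos: [0.5106, 0.3589, 0.0245]
wrist_force: [-3.3, -2.3, 11.4]
```

```bash
python3 -m crank '[{"x":0,"y":0,"z":-0.15,"turn":0,"fingers":-1},{"x":0,"y":0,"z":-0.15,"turn":0,"fingers":0.6},{"x":0,"y":0,"z":-0.15,"turn":0,"fingers":0.8},{"x":0,"y":0,"z":-0.15,"turn":0,"fingers":0.9},{"x":0,"y":0,"z":-0.15,"turn":0,"fingers":0.9},{"x":0,"y":0,"z":-0.15,"turn":0,"fingers":0.9}]'; python3 - <<'E'
from h import *
o,im=snap('wrist','w27.png')
E
```

```text
clock: 26.6
tcp_pos: [0.5105, 0.3589, 0.0237]
tool_rot: [0.194, 0.981, -0.0, -0.0]
wrist_force: [-0.1, 0.2, -0.2]
width: 0.949
```

View pics/w27.png

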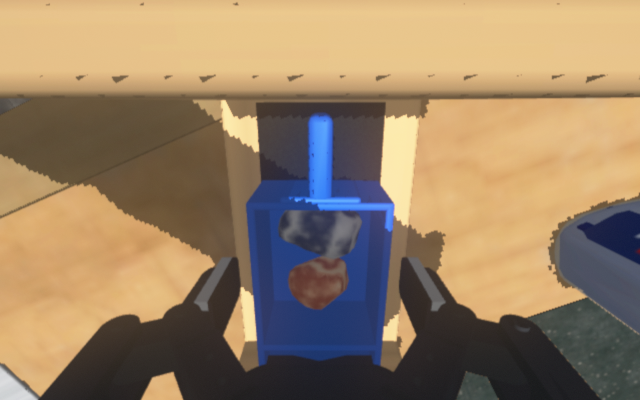

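Released; the tray is seated on the floor with both stones. Rise straight up and check.

```bash
python3 -m crank '[{"x":0,"y":0,"z":-1,"turn":0,"fingers":0.9},{"x":0,"y":0,"z":-4,"turn":0,"fingers":0.9},{"x":0,"y":0,"z":-8,"turn":0,"fingers":0.9},{"x":0,"y":0,"z":-12,"turn":0,"fingers":0.9},{"x":0,"y":0,"z":-16,"turn":0,"fingers":0.9},{"x":0,"y":0,"z":-20,"turn":0,"fingers":0.9},{"x":0,"y":0,"z":-23,"turn":0,"fingers":0.9},{"x":0,"y":0,"z":-23,"turn":0,"fingers":0.9},{"x":0,"y":0,"z":-23,"turn":0,"fingers":0.9}]'; python3 - <<'E'
from h import *
o,im=snap('wrist','w28.png');np.save('o28.npy',np.r_[o['tcp_pos'],o['tool_rot']])
snap('scene','s3.png'); im=cv2.imread('pics/s3.png');cv2.imwrite('pics/c17.png',cv2.resize(im[170:300,130:460],None,fx=2.4,fy=2.4,interpolation=cv2.INTER_CUBIC))
E
```

```text
clock: 27.55
tcp_pos: [0.5104, 0.3588, 0.2549]
tool_rot: [0.194, 0.981, 0.001, 0.001]
wrist_force: [-0.3, 0.4, -0.5]
width: 0.95
```

View pics/w28.png

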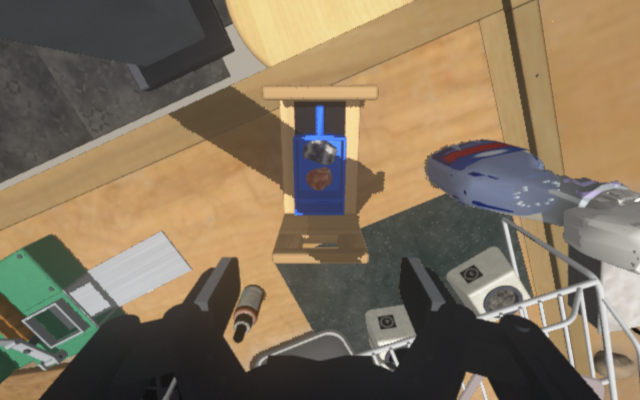

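View pics/c17.png

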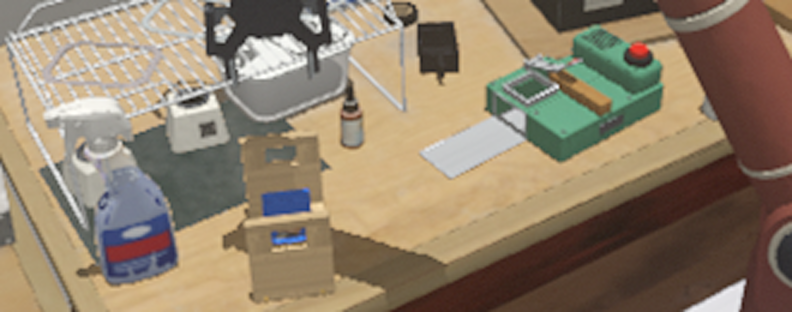

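```bash
python3 -c "
from workcell import order
print(order.close_job())"
```

```text
the job is handed in; nothing more can be done
None
```

I've handed the job in at about 27.6 s of the 72 s allowed, and the pictures show every step done. `close_job` reports no verdict.

- **Stop button:** I pressed it until it bottomed out at about 36 N. As I backed off, its spring pushed with about 4.5 N, and it came back up.
- **Catch:** The bar's leading end came to about 2 mm short of the seat point. The last close look put the catch at about 0.31 rad, and the final scene picture shows it still propped.
- **Tray on the landing plate:** I drew it out by its finger plate and let go. By my measurement its middle stood at screen x about -171 mm, y about +1 mm.
- **Tray in the stand:** I gripped it afresh round its body and lowered it until it met the floor. I measured 8 to 9 mm of room to each end board before the final lowering. The last pictures show it flat and centred with both stones in it, and the gripper touching nothing.
- **Bystanders:** The dropper and spray bottle stand upright and look unmoved. The arm never came near the two jars, but they are not in the last pictures, so I did not check them at the end.

Some measurements disagreed:
- **Screen position:** the overhead camera placed the screen about 6 mm off from the wrist camera. I used the wrist camera, and the landing-plate corners later matched it to within 2 mm.
- **Fingertips:** the button and bench contacts came at tool heights 4 to 7 mm above what I expected. I used the contact forces to set the later heights.
- **Bar release:** the arm sprang about 8 mm forward when it let go of the bar, but the bar stayed in place.

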